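# Slide a flask to its other stirring place and ring-weight it

### The job

Slide the stoppered flask across the stirrer, without lifting it off the plate, so that it stands centred on the other, empty marked circle. Then lift the broad closed weight ring (not the slim one, nor the slotted one) up and off its hook on the sloping wire rack, and set it level over the flask's neck, right down on the shoulder, leaving the flask upright on its circle and everything released. Leave the other rings and all the other things where they are.

Things in the scene. Friction and masses are not known exactly. Their poses are not given: they have to be found in the camera images.
- flask: Amber conical flask, closed by a black rubber stopper, loose, about 160 g. Origin: centre of its underside; z up. Foot 84 mm across; the cone narrows to 45 mm across at 75 mm height, then a sloping shoulder to the straight neck, 32 mm across, from 83 to 124 mm height; rolled rim 37 mm across from 125 to 131 mm; the stopper, 29 mm across, stands above to 140 mm.
- stirrer: Two-place magnetic stirrer, fixed white slab 220 x 300 mm (x, y), 50 mm high with a flat grey top plate. Origin: centre of its underside on the table; x away from its knobs, y along its two places. The places lie 75 mm to either side of its centre along y.
- mark_goal: The empty marked circle on the stirrer's top plate, a thin black line 96 mm across, where the flask must go. Origin: its centre, on the plate.
- mark_start: The other marked circle, the same, on which the flask stands at first. Origin: its centre, on the plate.
- rack: Fixed draining rack of steel wire, 370 mm wide, with three hooks. Origin: on the table, straight under the middle hook's root. x points back, y along the row, z up. Its 8 mm wires, level along y, make a plane that rises towards +x at 40 degrees from level, 100 mm above the origin; wires lie at the hook roots, 40 and 72 mm down the slope and 60 mm up it.
- hook_mid (a point): Root of the middle hook, in the wire plane (rack x 0, y 0, z 100 mm); the others are 125 mm to either side along the rack's y. Each hook is an 8 mm wire standing square out of the sloping plane by 34 mm (38 over all), then turned up the slope: its tip reaches 16 mm up the slope from its centre line.
- carry_bar (a point): Middle of the rack's carry bar, 16 mm thick, level along the rack's y, straight above the hook roots, 212 mm over the table. It stands in the way of an upright gripper.
- ring_broad: The broad closed weight ring, dark steel: outside 66 mm, hole 40 mm across, 22 mm thick, about 250 g, loose. Hangs on one of the three hooks, lying on the sloping bars, its hole's upper edge on the hook (so its centre is 16 mm down the slope from the hook). Origin: centre of the face that lies on the bars; z: the ring's axis, pointing out from the bars.
- ring_slim: The slim closed ring, to be left: outside 52 mm, hole 40 mm, 22 mm thick. Origin and axes as for the broad ring.
- ring_slotted: The slotted (C-shaped) ring, to be left: outside 66 mm, hole 40 mm, 22 mm thick, slot on its lower side. Origin and axes as for the broad ring.
- stopper: Spare rubber stopper, 24 mm across, 20 mm high, standing on the stirrer's plate, 80 mm behind the middle. To be left. Origin: centre of its underside.
- amber_bottle: Amber bottle, 66 mm across, 130 mm high, behind. To be left. Origin: centre of its underside.
- white_jar: White jar with black cap, 80 mm across, 120 mm high, at the right. To be left. Origin: centre of its underside.
- bowl: White porcelain bowl, 90 mm across, 40 mm high, at the left. To be left. Origin: centre of its underside.
- beaker: Steel beaker, 70 mm across, 85 mm high, behind. To be left. Origin: centre of its underside.
- spoon: Lab spoon, 170 mm long, lying behind. To be left. Origin: its middle, underside.
Things that resemble listed ones, but are neither listed nor needed, are in the scene too. What is shaped like the ring_broad but red is not meant.

How it is judged (in metres and radians):
On the way, in this order (a step that is already met when the one before it is completed fails the run):
1. the flask stands upright on the empty circle, centred within 12 mm, the ring still on its hook (horizontal distance between flask and mark_goal below 0.012 m and angle between flask's own z axis and vertical below 0.06 rad and distance of ring_broad from where it was at the start of the episode below 0.03 m), for 0.2 s.
2. the broad ring is off its hook, more than 80 mm from where it hung (distance of ring_broad from where it was at the start of the episode above 0.08 m), for 0.1 s.
At the end, for the whole second after the job is handed in: The flask stands upright (within 0.06 rad) on the stirrer's plate, centred on the goal circle within 12 mm; the broad ring lies over its neck on the shoulder (underside 66 to 88 mm above the flask's foot, centred within 8 mm, level within 0.2 rad); both at rest (horizontal distance between flask and mark_goal below 0.012 m and angle between flask's own z axis and vertical below 0.06 rad and z of flask in the frame of stirrer between 0.045 and 0.055 m and horizontal distance between ring_broad and flask below 0.008 m and z of ring_broad in the frame of flask between 0.066 and 0.088 m and angle between the z axis of ring_broad and the z axis of flask, either way round below 0.2 rad and linear speed of each of ring_broad, flask below 0.02 m/s); the robot touches nothing.
It fails at once if the flask is lifted more than 8 mm off the plate (z of flask in the frame of stirrer above 0.058 m).
It fails at once if the flask is tipped by more than 0.35 rad (angle between flask's own z axis and vertical above 0.35 rad).
It fails at once if another ring is moved more than 30 mm (distance of any of ring_slim, ring_slotted from where it was at the start of the episode above 0.03 m).
It fails at once if a bystander is moved more than 40 mm (distance of any of stopper, amber_bottle, white_jar, bowl, beaker, spoon from where it was at the start of the episode above 0.04 m).
It also fails if it takes over 64 s, if anything falls off the work surface, if the arm or the gripper's body presses on something with over 40 N, if the wrist force passes 120 N, or if a joint passes its speed limit or range.

### The arm

A 6-joint arm with a two-finger parallel gripper is mounted at the origin on the work surface. World frame = base frame: x ahead of the robot, y to its left, z up, the work surface at z = 0. Lengths are in mm, angles in rad, forces in N, time in s.
With the tool pointing down it reaches from about 275 to 1000 mm from the base axis. Payload 8.4 kg.
Tool frame: the origin (TCP) lies at the very end of the fingers, on their centre line; the grasp point (between the pads) lies 19 mm behind it; z points along the fingers, y is the line along which they close (so a half turn about z gives the same grasp; the last joint's range is limited). The gripper opens to 85 mm and grips with 20 to 120 N. Pads are 22 mm wide; open, the fingers measure 114 mm over their backs; the gripper's body (76 mm by 85 mm) begins 54 mm behind the grasp point. The pads swing forward as they close: fully open they stand 13 mm farther back than shut.
Start: joints at [1.152, 0.353, 1.633, -0, 1.155, -0.002], TCP at [253.022, 571.496, 231.281] pointing down, gripper open.
Joint ranges: [-2.63, 2.63], [-0.92, 2.1], [0.06, 2.66], [-1.3, 4.44], [0, 2.69], [-3.02, 3.02]. Speed limits (rad/s): [2.22, 2.22, 2.79, 3.14, 3.14, 3.14].

### API

Orientations are given as [roll, pitch, yaw] about the fixed x, y, z axes, in that order (R = Rz(yaw) Ry(pitch) Rx(roll)).
In Python, from rig import telemetry, imaging, r gives the robot as it stands. The module is installed in compiled form; this text tells all that it offers.
- The arm moves only by the tool step_arm, never from a script. Its argument "moves" is a list of rows, each a list of 3 entries, a list of its own where there are three numbers: the turn, a rotation vector about the tool's x, y, z scaled (see below), then the shift along the tool's x, y, z scaled (see below), then the opening, from -1 (shut) to 1 (fully open). A call has 1 to 8 rows; each row is the pose to reach, as a shift and turn from the pose commanded when the call began, along the tool's axes at that moment; what a row does not reach only later rows make up. The controller multiplies each number of a shift by 200 mm and each number of a turn by 45 degrees. A row lasts 1/10 s, in which the tool goes at most 50 mm and 8.59 degrees, less where a joint would pass 70% of its speed; a pose out of reach is approached as far as the arm can. A call with a number of a shift or a turn outside -1 to 1 is refused whole. A call with a gripper value outside its range is refused whole. The fingers move at their own pace and stop on an object; "squeeze" is the grip in N (left out, the last holds). Time passes only in rows, so rows that repeat a pose let the fingers close. It gives the time, the measured TCP pose, the force, the opening and the grip force at its end, in the units of the state.
- telemetry.sense(): the state, without advancing time (a new reading comes with each control period).
- imaging.grab_frame(name): name is "scene" or "top" or "wrist"; returns the picture (420x560x3 uint8, red, green, blue); there is no depth.
- imaging.calibration(name): a dict with "fx", "fy", "cx", "cy" (pixels), "dist_coeffs" ([k1, k2, p1, p2, k3] as OpenCV has them; the pictures are not rectified), "cam_to_world" (4x4, takes a point from camera to world coordinates). Camera axes: x right, y up, looking along -z (the intrinsics and any distortion apply to the point x, -y, -z); pixel columns grow to the right and rows downward; lengths in mm; the calibration is good to about 2 mm. A picture is of the moment at which its call begins: read the wrist's pose just before it. calibration takes no time and is no camera call; for the wrist camera it gives the pose at the moment of the call.
- r.sign_off(): hands the job in; it is judged then, once.
Trained networks look in the newest picture that a camera, given by its name, has taken for a name from the list of things; names that differ only in an ending like _2 or _b are one class to them, and where a whole thing is asked for, a point or a joint stands for the part that bears it (a point fixed in the world has none). Each returns a list of dicts, best first, with "conf" (0 to 1); they miss things now and then, are a little off and sometimes report something else, mostly with a low value. They report only what shows in the picture. A call takes as long as a camera call. They do not tell look-alikes from the thing itself.
- imaging.recognise(camera, name): "extent" ([left, top, width, height] in pixels, round what is visible of it).
- imaging.mark_of(camera, name): "xy" ([column, row] in pixels: a listed point, or the origin of a listed thing).
The state is a dict: "clock": time; "qpos": joint angles; "qvel": joint speeds; "joint_efforts": joint torques, N m; "eef_pos": TCP position; "tcp_rot": TCP orientation; "contact_force": force on the tool from outside, world axes, zero at the start; "wrist_torque": the same for the moment, N m; "opening": opening from 0.0 (shut) to 1.0 (fully open); "grasp_force": force on a finger pad.
Only numpy, scipy, OpenCV 4.12 (cv2) and the standard library are available. Lean on these libraries where they do the work, as an engineer would, in place of code of your own. Each camera call takes 0.05 s, during which the arm holds its last target. There are 200 camera calls.

## Working session

There is one attempt and no reset: what is moved stays moved. The work goes in short steps, Python scripts to look and compute and a tool call to move; the robot and the scene stay as the last step left them, time stands still between calls to the robot, and variables do not carry over. Pictures are saved under pics/ and viewed, at most 10 in all, crops included, and the job is handed in when it is done.

Besides the shell and the picture viewer there is one more tool, called after "Emit:" by a JSON object that holds its "api" and its "payload", one argument or row to a line. step_arm: Moves the arm, as the interface text tells. Its arguments: {"type":"object","properties":{"moves":{"type":"array"},"squeeze":{"type":"number"}},"required":["moves"]}

```bash
mkdir -p pics; cat > h.py <<'E'
import numpy as np, cv2
from rig import telemetry, imaging, r
def ray(c,uv,cal=None):
    k=cal or imaging.calibration(c)
    K=np.array([[k['fx'],0,k['cx']],[0,k['fy'],k['cy']],[0,0,1.]])
    p=cv2.undistortPoints(np.array([[uv]],float),K,np.array(k['dist_coeffs'],float))[0,0]
    T=np.array(k['cam_to_world']); d=T[:3,:3]@np.array([p[0],-p[1],-1]); return T[:3,3],d/np.linalg.norm(d)
def at_z(c,uv,z,cal=None):
    o,d=ray(c,uv,cal); return o+d*(z-o[2])/d[2]
def tri(rays):
    A=0;b=0
    for o,d in rays:
        P=np.eye(3)-np.outer(d,d); A=A+P; b=b+P@o
    x=np.linalg.solve(A,b); return x,[np.linalg.norm((np.eye(3)-np.outer(d,d))@(x-o)) for o,d in rays]
def proj(c,X):
    k=imaging.calibration(c);T=np.linalg.inv(np.array(k['cam_to_world']));X=np.atleast_2d(X)
    Y=(T[:3,:3]@X.T).T+T[:3,3];Y=Y*[1,-1,-1]
    K=np.array([[k['fx'],0,k['cx']],[0,k['fy'],k['cy']],[0,0,1.]])
    return cv2.projectPoints(Y,np.zeros(3),np.zeros(3),K,np.array(k['dist_coeffs'],float))[0][:,0]
def save(c,n): 
    im=imaging.grab_frame(c); cv2.imwrite(f'pics/{n}.png',im[:,:,::-1]); return im
E
python3 - <<'E'
from h import *
np.set_printoptions(precision=1,suppress=True)
print(telemetry.sense())
a=[save(c,c+'0') for c in('scene','top')]
for c in('scene','top'):
    k=imaging.calibration(c); print(c,k['fx'],np.array(k['cam_to_world']),k['dist_coeffs'])
    for n in ['flask','mark_goal','mark_start','stirrer','rack','hook_mid','carry_bar','ring_broad','ring_slim','ring_slotted','stopper']:
        print(n,[(np.round(m['xy']),round(m['conf'],2)) for m in imaging.mark_of(c,n)][:4])
E
```

```text
{'clock': 0.0, 'qpos': array([ 1.2,  0.4,  1.6,  0. ,  1.2, -0. ]), 'qvel': array([-0., -0., -0.,  0., -0., -0.]), 'joint_efforts': array([ -0. , -60.5, -34.2,  -0. ,   0. ,  -0. ]), 'eef_pos': array([252.8, 571.1, 230.6]), 'tcp_rot': array([-3.1, -0. ,  2.7]), 'contact_force': array([-0.6,  0.7,  0.1]), 'wrist_torque': array([-0.1, -0. , -0. ]), 'grasp_force': 0.0, 'opening': 0.9977203527331497}
scene 398.4976108951132 [[  -0.2   -0.8    0.5 1298.5]
 [   1.    -0.1    0.1  137.8]
 [  -0.     0.5    0.9 1261. ]
 [   0.     0.     0.     1. ]] [-0.1  0.   0.   0.   0. ]
flask [(array([241., 185.]), 0.94)]
mark_goal []
mark_start [(array([241., 189.]), 0.39)]
stirrer [(array([225., 189.]), 0.64)]
rack [(array([333., 202.]), 0.65)]
hook_mid [(array([337., 187.]), 0.96)]
carry_bar [(array([343., 168.]), 0.87)]
ring_broad [(array([338., 186.]), 0.7), (array([326., 229.]), 0.66)]
ring_slim [(array([306., 179.]), 0.61)]
ring_slotted [(array([370., 198.]), 0.55)]
stopper [(array([221., 197.]), 0.62), (array([334., 201.]), 0.55), (array([343., 168.]), 0.52)]
top 385.29156167288454 [[   0.1    1.    -0.2  414. ]
 [  -1.     0.1   -0.    17.3]
 [   0.     0.2    1.  1170.4]
 [   0.     0.     0.     1. ]] [-0.1  0.   0.   0.   0. ]
flask [(array([320., 258.]), 0.75), (array([222., 178.]), 0.49)]
mark_goal [(array([377., 270.]), 0.94), (array([162., 246.]), 0.45)]
mark_start [(array([326., 258.]), 0.62)]
stirrer [(array([347., 267.]), 0.71)]
rack [(array([211., 258.]), 0.61)]
hook_mid []
carry_bar [(array([196., 251.]), 0.96)]
ring_broad [(array([207., 260.]), 0.75), (array([443., 243.]), 0.73), (array([216., 218.]), 0.68), (array([332., 180.]), 0.16)]
ring_slim [(array([245., 270.]), 0.69), (array([324., 257.]), 0.29)]
ring_slotted [(array([164., 250.]), 0.51)]
stopper [(array([351., 238.]), 0.63)]
```

View pics/scene0.png

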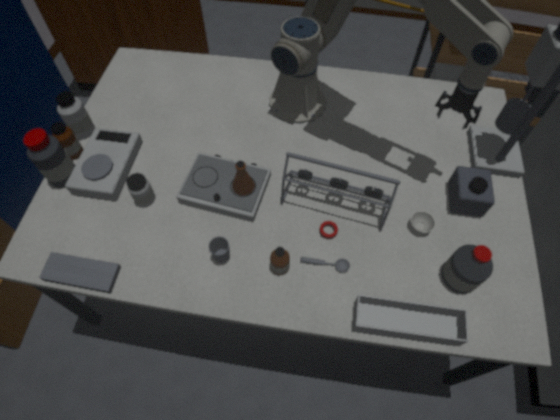

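View pics/top0.png

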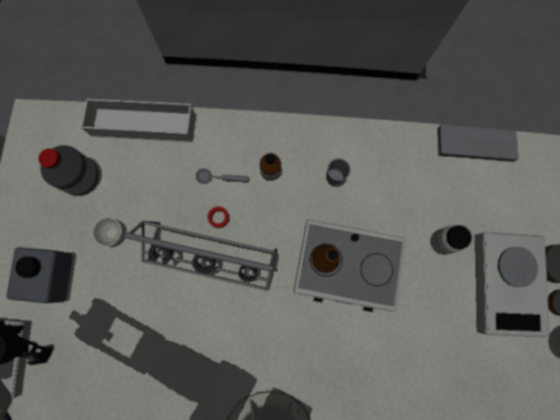

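The scene picture shows the stirrer with the flask at (241,185) and the empty circle at (205,177). The rack has three rings at (306,179), (337,187) and (370,195), and the red decoy is at (328,229). In the top picture the flask's top is at (325,257), the goal circle at (377,270) and the hooks at (162,250), (207,260) and (247,270).

```bash
python3 - <<'E'
from h import *
np.set_printoptions(precision=1,suppress=True)
print('goal top',at_z('top',(377,270),50),'scene',at_z('scene',(205,177),50))
print('stirrer',at_z('top',(347,267),0),at_z('scene',(225,189),0))
print('flask',at_z('top',(320,258),50),at_z('scene',(241,185),50))
print('stopper',at_z('top',(351,238),50), at_z('scene',(221,197),50))
print('hookmid',at_z('scene',(337,187),100)); print('bar',tri([ray('scene',(343,168)),ray('top',(196,251))]))
for n,a,b in(('mid',(338,186),(207,260)),('slim',(306,179),(245,270)),('slot',(370,198),(164,250))): print(n,tri([ray('scene',a),ray('top',b)]))
a=cv2.imread('pics/scene0.png')[140:240,270:410]; b=cv2.imread('pics/top0.png')[205:310,130:290]
g=[cv2.resize(cv2.convertScaleAbs(x,alpha=1.6),(800,300*1) if 0 else (x.shape[1]*4,x.shape[0]*4),interpolation=cv2.INTER_CUBIC) for x in(a,b)]
c=cv2.imread('pics/top0.png')[210:315,285:415]; c=cv2.resize(cv2.convertScaleAbs(c,alpha=1.6),None,fx=2,fy=2)
out=np.zeros((600,800,3),np.uint8)
s=cv2.resize(g[0],(420,300));out[:300,:420]=s; s=cv2.resize(g[1],(457,300));out[300:,:457]=s; s=cv2.resize(c,(340,275)); out[:275,440:780]=s
cv2.imwrite('pics/crop1.png',out)
E
```

```text
goal top [ 486.2 -282.7   50. ] scene [ 489.8 -277.8   50. ]
stirrer [ 492.7 -204.3    0. ] [ 499.  -204.7    0. ]
flask [ 510.2 -115.3   50. ] [ 504.2 -136.9   50. ]
stopper [ 574.7 -203.8   50. ] [ 567.  -197.5   50. ]
hookmid [492.  209.6 100. ]
bar (array([492.1, 214.3, 212.1]), [np.float64(1.463838506516889), np.float64(1.4638385065168573)])
mid (array([479. , 209.3,  86.8]), [np.float64(4.371556942119151), np.float64(4.371556942119127)])
slim (array([459.8,  96.8,  78.2]), [np.float64(0.025691707900916398), np.float64(0.02569170790093841)])
slot (array([500.1, 332.7,  71.6]), [np.float64(1.1501064394953513), np.float64(1.1501064394951253)])
```

View pics/crop1.png

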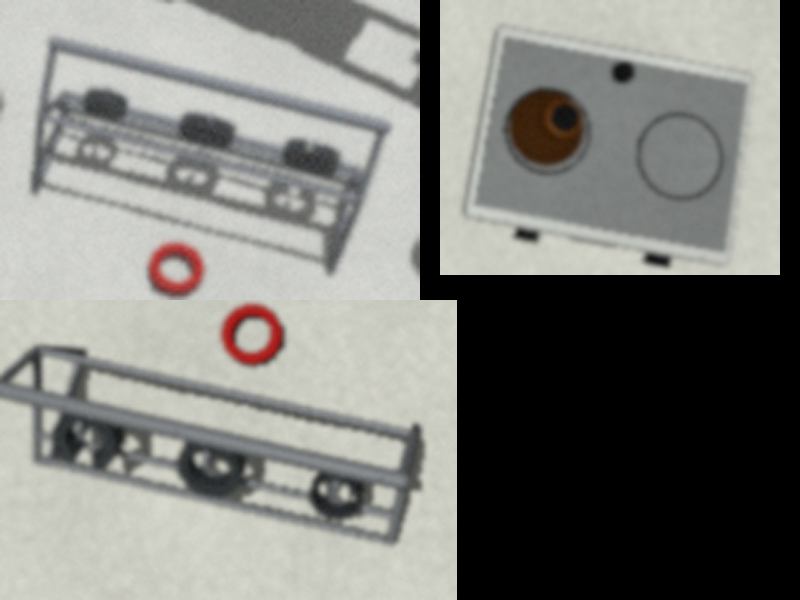

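The middle ring is the closed broad one. The ring at the upper left has the slot and the one at the right is the slim one. The stirrer's goal circle is at about (376.8,270.0) and the flask's circle at (325.9,260.1).

```bash
cat > p.py <<'E'
import sys
from h import *
from scipy.spatial.transform import Rotation as Ro
np.set_printoptions(precision=3,suppress=True)
def plan(pos,rpy):
    s=telemetry.sense();R=Ro.from_euler('xyz',s['tcp_rot']);T=Ro.from_euler('xyz',rpy)
    print('t %.2f'%s['clock'],'pos',s['eef_pos'],'rpy',s['tcp_rot'],'q',s['qpos'],'open %.3f'%s['opening'],'gf',s['grasp_force'],'F',s['contact_force'])
    print('turn',(R.inv()*T).as_rotvec()/(np.pi/4),'shift',R.inv().apply(np.array(pos)-s['eef_pos'])/200)
if __name__=='__main__':
    a=[float(x) for x in sys.argv[1:]]; plan(a[:3],a[3:])
E
python3 - <<'E'
from h import *
np.set_printoptions(precision=1,suppress=True)
g,s=at_z('top',(376.8,270),50),at_z('top',(325.9,260.1),50);print(g,s,np.linalg.norm(g-s),np.arctan2(*(s-g)[[0,1]]))
cal=imaging.calibration('wrist');T=np.array(cal['cam_to_world']);st=__import__('rig').telemetry.sense()
from scipy.spatial.transform import Rotation as Ro
R=Ro.from_euler('xyz',st['tcp_rot']).as_matrix();print(R.T@(T[:3,3]-st['eef_pos']),R.T@T[:3,:3],cal['fx'])
E
python3 p.py 400 200 420 3.1416 0 2.97; python3 p.py 500 -200 400 3.1416 0 2.97
```

```text
[ 486.1 -282.1   50. ] [ 505.2 -132.7   50. ] 150.58393903809718 0.1271408960162736
[  75.9   -0.6 -143.9] [[-0.   1.   0.3]
 [ 1.   0.   0. ]
 [ 0.   0.3 -1. ]] 301.551462194347
t 1.20 pos [253.002 571.496 231.266] rpy [-3.142 -0.     2.725] q [ 1.152  0.353  1.633  0.     1.155 -0.002] open 1.003 gf 0.0 F [ 0.089  0.611 -0.349]
turn [-0.    -0.    -0.312] shift [-1.424 -1.401 -0.944]
t 1.20 pos [253.002 571.496 231.266] rpy [-3.142 -0.     2.725] q [ 1.152  0.353  1.633  0.     1.155 -0.002] open 1.003 gf 0.0 F [ 0.089  0.611 -0.349]
turn [-0.    -0.    -0.312] shift [-2.691 -3.027 -0.844]
```

Emit:
{"api": "step_arm", "payload": {
  "moves": [
    [[0,0,0],[0,0,-0.5],1],
    [[0,0,0],[0,0,-0.9],1],
    [[0,0,-0.15],[-0.2,-0.2,-0.94],1],
    [[0,0,-0.31],[-0.5,-0.5,-0.94],1],
    [[0,0,-0.31],[-0.7,-0.7,-0.94],1],
    [[0,0,-0.31],[-0.9,-0.9,-0.94],1],
    [[0,0,-0.31],[-1,-1,-0.94],1],
    [[0,0,-0.31],[-1,-1,-0.94],1]
  ]
}}

```text
clock: 2.0
eef_pos: [351.0, 316.4, 418.7]
tcp_rot: [3.141, 0.001, 2.969]
contact_force: [1.4, 1.0, 0.9]
opening: 1.0
grasp_force: 0.0
```

```bash
python3 p.py 400 200 420 3.1416 0 2.97
```

```text
t 2.00 pos [351.041 316.447 418.664] rpy [3.141 0.001 2.969] q [ 0.731 -0.027  1.683 -0.     1.484 -0.667] open 1.000 gf 0.0 F [1.418 1.016 0.881]
turn [ 0.001  0.001 -0.002] shift [-0.341 -0.531 -0.007]
```

Emit:
{"api": "step_arm", "payload": {
  "moves": [
    [[0,0,0],[-0.2,-0.25,0],1],
    [[0,0,0],[-0.34,-0.5,0],1],
    [[0,0,0],[-0.34,-0.53,0],1],
    [[0,0,0],[-0.34,-0.53,0],1],
    [[0,0,0],[-0.34,-0.53,0],1]
  ]
}}

```text
clock: 2.5
eef_pos: [399.6, 201.9, 418.4]
tcp_rot: [3.141, 0.0, 2.966]
contact_force: [0.2, 1.6, 0.5]
opening: 1.002
grasp_force: 0.0
```

```bash
python3 - <<'E'
from h import *
np.set_printoptions(precision=1,suppress=True)
im=save('wrist','w1')
for n in ['hook_mid','carry_bar','ring_broad','ring_slim','ring_slotted','rack']:
    print(n,[(m['xy'],round(m['conf'],2)) for m in imaging.mark_of('wrist',n)][:4])
g=(lambda x:x)(0)
import pickle; pickle.dump(imaging.calibration('wrist'),open('w1.pkl','wb'))
print(proj('wrist',[[492,212,100]]))
E
python3 p.py 450 -200 400 3.1416 0 3.014
```

```text
hook_mid [([88.1, 240.2], 0.62)]
carry_bar [([303.0, 252.9], 0.7)]
ring_broad [([300.8, 269.0], 0.81), ([295.5, 213.6], 0.8), ([292.3, 203.0], 0.19)]
ring_slim [([219.0, 215.8], 0.83)]
ring_slotted [([370.6, 212.6], 0.86)]
rack [([293.4, 204.5], 0.83)]
[[297.2 222.3]]
t 2.85 pos [399.261 202.874 418.118] rpy [-3.142 -0.     2.97 ] q [ 0.467 -0.07   1.725  0.     1.487 -0.932] open 1.000 gf 0.0 F [-0.061  0.416 -0.849]
turn [-0.    -0.    -0.056] shift [-0.595 -1.941  0.091]
```

View pics/w1.png

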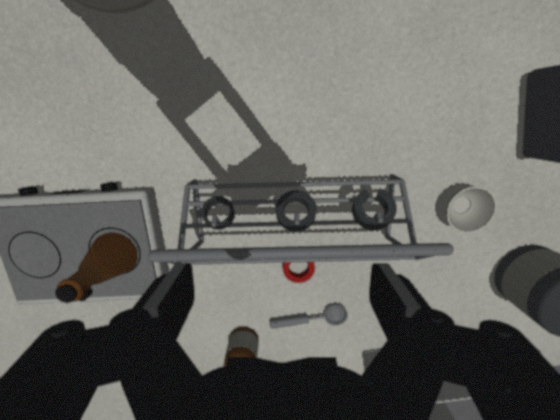

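The wrist picture shows the rack squarely. The broad ring is in the middle at (295,211), the slim one at (218,212), the slotted one at (373,209), and the goal circle is at (35,255).

```bash
python3 - <<'E'
from h import *
import pickle
np.set_printoptions(precision=1,suppress=True)
c=pickle.load(open('w1.pkl','rb')); w=lambda uv:ray('wrist',uv,c)
print('bar',tri([w((303,252.9)),ray('scene',(343,168)),ray('top',(196,251))]))
for n,a,b,d in(('mid',(338,186),(207,260),(295.5,213.6)),('slim',(306,179),(245,270),(219,215.8)),('slot',(370,198),(164,250),(370.6,212.6))): print(n,tri([ray('scene',a),ray('top',b),w(d)]),tri([ray('scene',a),w(d)])[0],at_z('wrist',d,90,c))
# ring outline fit: dark blob around middle ring
im=cv2.imread('pics/w1.png',0); cv2.imwrite('pics/cropw.png',cv2.resize(cv2.convertScaleAbs(im[170:280,170:430],alpha=2),None,fx=3,fy=3,interpolation=cv2.INTER_CUBIC))
a,b=at_z('wrist',(190,257),212,c),at_z('wrist',(440,249.5),212,c);print('bar dir',a,b,np.arctan2(b[0]-a[0],b[1]-a[1]))
a,b=at_z('wrist',(190,182.5),100-72*.643,c),at_z('wrist',(400,179),100-72*.643,c);print('low wire',a,b,np.arctan2(b[0]-a[0],b[1]-a[1]))
print('goal',at_z('wrist',(35,255),50,c))
E
```

```text
bar (array([492.5, 214. , 213.1]), [np.float64(0.5330966010401916), np.float64(1.685634970322927), np.float64(1.376707325980653)])
mid (array([479.9, 209.9,  88.1]), [np.float64(3.626087278763258), np.float64(5.218616806272448), np.float64(1.8484076621971641)]) [480.2 212.5  90.2] [480.2 211.5  90. ]
slim (array([462.3,  93.2,  87.5]), [np.float64(5.0972725184791665), np.float64(4.136224029422661), np.float64(7.089215069054013)]) [464.1  91.6  87.3] [462.4  86.5  90. ]
slot (array([502.2, 333.3,  76.8]), [np.float64(2.777788404825972), np.float64(2.857469570953191), np.float64(3.9150703442344463)]) [504.1 333.5  78.1] [499.7 333.5  90. ]
bar dir [474.5  70.4 212. ] [518.6 385.5 212. ] 0.1391456669632907
low wire [405.6  41.5  53.7] [461.3 397.3  53.7] 0.15520915524864573
goal [ 490.4 -281.    50. ]
```

View pics/cropw.png

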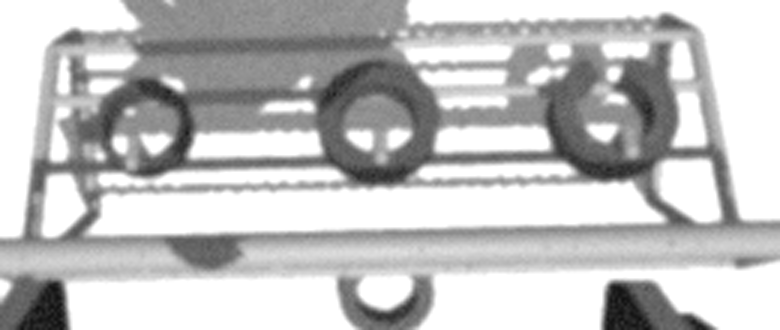

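Emit:
{"api": "step_arm", "payload": {
  "moves": [
    [[0,0,0],[-0.1,-0.25,0],1],
    [[0,0,0],[-0.17,-0.5,0.02],1],
    [[0,0,0],[-0.22,-0.72,0.04],1],
    [[0,0,0],[-0.28,-0.95,0.05],1],
    [[0,0,-0.03],[-0.3,-0.97,0.05],1]
  ]
}}

```text
clock: 3.35
eef_pos: [424.9, -3.4, 408.0]
tcp_rot: [-3.14, 0.0, 2.988]
contact_force: [0.1, 0.9, 0.0]
opening: 0.999
grasp_force: 0.0
```

Emit:
{"api": "step_arm", "payload": {
  "moves": [
    [[0,0,0],[-0.1,-0.25,0],1],
    [[0,0,0],[-0.17,-0.5,0.02],1],
    [[0,0,0],[-0.22,-0.72,0.04],1],
    [[0,0,-0.02],[-0.28,-0.95,0.05],1],
    [[0,0,-0.03],[-0.3,-0.97,0.05],1],
    [[0,0,-0.03],[-0.3,-0.97,0.05],1]
  ]
}}

```text
clock: 3.95
eef_pos: [455.8, -200.9, 397.7]
tcp_rot: [3.141, -0.001, 3.013]
contact_force: [0.5, 1.0, 0.6]
opening: 1.002
grasp_force: 0.0
```

The enlarged crop confirms the middle ring is closed and broad, the right one is slotted, and the slim one is on the left. The hooks' tips show inside the holes.

```bash
python3 - <<'E'
from h import *
import pickle
np.set_printoptions(precision=1,suppress=True)
im=save('wrist','w2'); c=imaging.calibration('wrist'); pickle.dump(c,open('w2.pkl','wb'))
for n in ['mark_goal','mark_start','flask','stopper','stirrer']:
    for m in imaging.mark_of('wrist',n)[:3]: print(n,np.round(m['xy'],1),round(m['conf'],2),at_z('wrist',m['xy'],0 if n=='stirrer' else 50,c))
print(proj('wrist',[[488,-281,50]]))
E
```

```text
mark_goal [238.5 192.2] 0.73 [ 492.7 -277.6   50. ]
flask [327.1 187.7] 0.65 [ 503.9 -129.5   50. ]
stopper [279.7 236.7] 0.72 [ 581.3 -219.4   50. ]
stopper [239.8 187.6] 0.65 [ 485.2 -274.1   50. ]
stirrer [279.2 180.8] 0.97 [ 492.5 -209.     0. ]
[[235.6 189.3]]
```

View pics/w2.png

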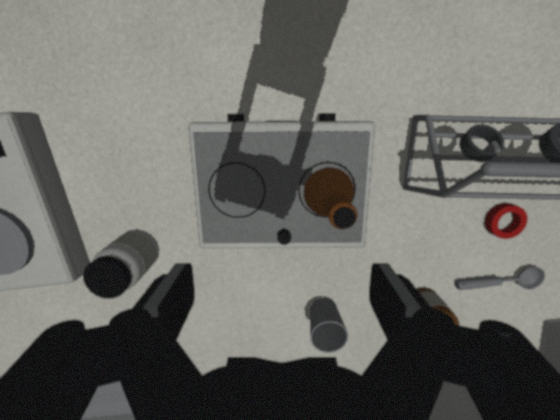

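The wrist picture shows the goal circle at (237,189) and the flask on its circle with its foot near (328,190) and stopper at (343,216). The spare stopper is at (284,236).

```bash
cat > circ.py <<'E'
from h import *
import pickle, sys
from scipy.ndimage import map_coordinates
np.set_printoptions(precision=1,suppress=True)
c2=pickle.load(open('w2.pkl','rb')); ct=imaging.calibration('top')
def pj(k,X):
    imaging.calibration=lambda n:k
    return proj('x',X)
th=np.linspace(0,2*np.pi,120)
def score(im,k,x,y):
    v=[]
    for r in(44,48,52):
        X=np.c_[x+r*np.cos(th),y+r*np.sin(th),0*th+50]; p=pj(k,X); v.append(map_coordinates(im,[p[:,1],p[:,0]],order=1))
    return np.clip(v[1]-(v[0]+v[2])/2,-15,15).mean()
for n,k in(('w2',c2),('top0',ct)):
    im=cv2.imread(f'pics/{n}.png',0).astype(float)
    for x0,y0 in((488,-281),(505,-132)):
        b=min((score(im,k,x,y),x,y) for x in np.arange(x0-12,x0+12.1,1) for y in np.arange(y0-12,y0+12.1,1)); print(n,b)
E
python3 circ.py; python3 p.py 506 -133 220 3.1416 0 3.014
```

```text
w2 (np.float64(-11.304445899513777), np.float64(489.0), np.float64(-281.0))
w2 (np.float64(-8.36412126441773), np.float64(507.0), np.float64(-131.0))
top0 (np.float64(-8.168876400193547), np.float64(488.0), np.float64(-281.0))
top0 (np.float64(-2.633251223239981), np.float64(507.0), np.float64(-133.0))
t 4.25 pos [ 455.654 -198.827  398.506] rpy [3.142 0.    3.017] q [-0.415  0.025  1.673  0.     1.443 -1.861] open 1.001 gf 0.0 F [-0.043  0.232  0.162]
turn [0.    0.001 0.004] shift [-0.209  0.358  0.893]
```

Emit:
{"api": "step_arm", "payload": {
  "moves": [
    [[0,0,0],[-0.21,0.2,0.1],1],
    [[0,0,0],[-0.21,0.36,0.3],1],
    [[0,0,0],[-0.21,0.36,0.55],1],
    [[0,0,0],[-0.21,0.36,0.8],1],
    [[0,0,0],[-0.21,0.36,0.9],1],
    [[0,0,0],[-0.21,0.36,0.9],1],
    [[0,0,0],[-0.21,0.36,0.9],1]
  ]
}}

```text
clock: 4.95
eef_pos: [506.7, -133.5, 219.1]
tcp_rot: [-3.142, 0.0, 3.016]
contact_force: [0.0, 0.3, -0.4]
opening: 0.994
grasp_force: 0.0
```

```bash
python3 - <<'E'
from h import *
im=save('wrist','w3')
print(proj('wrist',[[507,-132,190],[507,-132,50]]),imaging.recognise('wrist','flask')[:2])
E
python3 p.py 506 -132 132 3.1416 0 3.0176
```

```text
[[285.36407582 241.65288463]
 [283.80569645 188.96212614]] [{'extent': [246.2, 152.7, 85.1, 113.3], 'conf': 0.86}]
t 5.05 pos [ 507.698 -134.083  220.479] rpy [-3.141  0.003  3.016] q [-0.261  0.208  1.859  0.     1.071 -1.706] open 0.998 gf 0.0 F [ 0.23  -0.232 -0.758]
turn [-0.001  0.004 -0.002] shift [0.011 0.009 0.442]
```

View pics/w3.png

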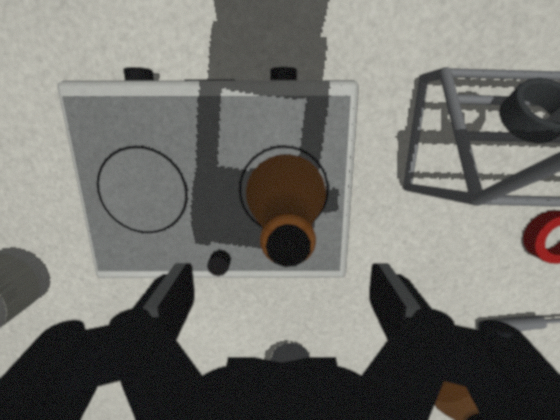

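The flask's stopper is at (289,244) between the open fingers, about 2 mm to the left of where I predicted. I'll descend there and close gently.

Emit:
{"api": "step_arm", "payload": {
  "moves": [
    [[0,0,0],[0,0.02,0.15],1],
    [[0,0,0],[0,0.02,0.3],1],
    [[0,0,0],[0,0.02,0.44],1],
    [[0,0,0],[0,0.02,0.44],1],
    [[0,0,0],[0,0.02,0.44],1]
  ],
  "squeeze": 20
}}

```text
clock: 5.55
eef_pos: [507.8, -130.3, 131.9]
tcp_rot: [-3.141, 0.002, 3.015]
contact_force: [-0.5, -0.5, 0.2]
opening: 1.0
grasp_force: 0.0
```

Emit:
{"api": "step_arm", "payload": {
  "moves": [
    [[0,0,0],[0,0,0],0.3],
    [[0,0,0],[0,0,0],0],
    [[0,0,0],[0,0,0],-0.2],
    [[0,0,0],[0,0,0],-0.3],
    [[0,0,0],[0,0,0],-0.35],
    [[0,0,0],[0,0,0],-0.4],
    [[0,0,0],[0,0,0],-0.5],
    [[0,0,0],[0,0,0],-0.5]
  ]
}}

```text
clock: 6.35
eef_pos: [507.4, -129.8, 131.0]
tcp_rot: [3.141, 0.001, 3.015]
contact_force: [-0.8, 2.0, 5.9]
opening: 0.381
grasp_force: 19.3
```

```bash
python3 p.py 488.5 -281 132 3.1416 0 3.0176
```

```text
t 6.35 pos [ 507.391 -129.82   131.036] rpy [3.141 0.001 3.015] q [-0.254  0.321  1.939  0.001  0.881 -1.699] open 0.381 gf 19.3142806949254 F [-0.763  1.995  5.916]
turn [ 0.     0.002 -0.003] shift [-0.002 -0.762 -0.005]
```

Emit:
{"api": "step_arm", "payload": {
  "moves": [
    [[0,0,0],[0,-0.05,0],-0.5],
    [[0,0,0],[0,-0.15,0],-0.5],
    [[0,0,0],[0,-0.26,0],-0.5],
    [[0,0,0],[0,-0.38,0],-0.5],
    [[0,0,0],[0,-0.5,0],-0.5],
    [[0,0,0],[0,-0.61,0],-0.5],
    [[0,0,0],[0,-0.71,0],-0.5],
    [[0,0,0],[0,-0.76,0],-0.5]
  ]
}}

```text
clock: 7.15
eef_pos: [488.5, -281.6, 131.3]
tcp_rot: [3.141, 0.002, 3.014]
contact_force: [0.3, -3.4, 0.3]
opening: 0.379
grasp_force: 21.7
```

Emit:
{"api": "step_arm", "payload": {
  "moves": [
    [[0,0,0],[0,0,0],-0.5],
    [[0,0,0],[0,0,0],-0.5]
  ]
}}

```text
clock: 7.35
eef_pos: [488.4, -282.0, 130.9]
tcp_rot: [-3.14, 0.002, 3.015]
contact_force: [0.6, -3.3, 6.1]
opening: 0.379
grasp_force: 23.9
```

```bash
python3 p.py 488.5 -281 132 3.1416 0 1.447
```

```text
t 7.35 pos [ 488.445 -281.986  130.945] rpy [-3.14   0.002  3.015] q [-0.526  0.375  1.855 -0.001  0.909 -1.969] open 0.379 gf 23.908028125588316 F [ 0.558 -3.277  6.132]
turn [0.    0.004 1.997] shift [ 0.     0.005 -0.005]
```

Emit:
{"api": "step_arm", "payload": {
  "moves": [
    [[0,0,0],[0,0,0],0.2],
    [[0,0,0],[0,0,0],0.8],
    [[0,0,0],[0,0,0],1],
    [[0,0,0],[0,0.005,0],1],
    [[0,0,0.2],[0,0.005,0],1],
    [[0,0,0.4],[0,0.005,0],1],
    [[0,0,0.7],[0,0.005,0],1],
    [[0,0,1],[0,0.005,0],1]
  ]
}}

```text
clock: 8.15
eef_pos: [487.7, -279.5, 130.1]
tcp_rot: [-3.142, -0.0, 2.409]
contact_force: [-0.5, -0.8, -1.0]
opening: 1.002
grasp_force: 0.0
```

Emit:
{"api": "step_arm", "payload": {
  "moves": [
    [[0,0,0.2],[0,0,0],1],
    [[0,0,0.4],[0,0,0],1],
    [[0,0,0.6],[0,0,0],1],
    [[0,0,0.8],[0,0,0],1],
    [[0,0,1],[0,0,0],1],
    [[0,0,1],[0,0,0],1],
    [[0,0,1],[0,0,0],1]
  ]
}}

```text
clock: 8.85
eef_pos: [487.7, -279.5, 130.1]
tcp_rot: [-3.141, -0.0, 1.63]
contact_force: [-0.6, -0.2, 0.6]
opening: 1.001
grasp_force: 0.0
```

```bash
python3 p.py 488.5 -281 132 3.1416 0 1.447
```

```text
t 8.85 pos [ 487.669 -279.525  130.067] rpy [-3.141 -0.     1.63 ] q [-0.523  0.375  1.857  0.     0.91  -0.582] open 1.001 gf 0.0 F [-0.597 -0.198  0.606]
turn [-0.    -0.     0.233] shift [-0.008  0.004 -0.01 ]
```

Emit:
{"api": "step_arm", "payload": {
  "moves": [
    [[0,0,0.18],[-0.004,0,-0.01],1],
    [[0,0,0.23],[-0.008,0.002,-0.01],0.4],
    [[0,0,0.23],[-0.008,0.002,-0.01],0],
    [[0,0,0.23],[-0.008,0.002,-0.01],-0.2],
    [[0,0,0.23],[-0.008,0.002,-0.01],-0.3],
    [[0,0,0.23],[-0.008,0.002,-0.01],-0.4],
    [[0,0,0.23],[-0.008,0.002,-0.01],-0.5],
    [[0,0,0.23],[-0.008,0.002,-0.01],-0.5]
  ]
}}

```text
clock: 9.65
eef_pos: [488.2, -281.3, 132.1]
tcp_rot: [-3.141, -0.0, 1.45]
contact_force: [0.3, -1.0, -0.3]
opening: 0.38
grasp_force: 20.8
```

Emit:
{"api": "step_arm", "payload": {
  "moves": [
    [[0,0,0],[0,0,0],-0.5],
    [[0,0,0],[0,0,0],-0.5]
  ]
}}

```text
clock: 9.85
eef_pos: [488.2, -281.3, 132.1]
tcp_rot: [-3.141, -0.0, 1.449]
contact_force: [1.1, 0.1, -1.9]
opening: 0.383
grasp_force: 20.8
```

```bash
python3 p.py 488.5 -281 132 3.1416 0 1.447; python3 p.py 488.5 -281 132 3.1416 0 1.447
```

```text
t 9.85 pos [ 488.166 -281.292  132.114] rpy [-3.141 -0.     1.449] q [-0.525  0.374  1.853 -0.     0.915 -0.404] open 0.383 gf 20.796282295764286 F [ 1.128  0.095 -1.908]
turn [-0.    -0.     0.003] shift [0.002 0.001 0.001]
t 9.85 pos [ 488.166 -281.292  132.114] rpy [-3.141 -0.     1.449] q [-0.525  0.374  1.853 -0.     0.915 -0.404] open 0.383 gf 20.796282295764286 F [ 1.128  0.095 -1.908]
turn [-0.    -0.     0.003] shift [0.002 0.001 0.001]
```

```bash
cat > rk.py <<'E'
import sys
from p import *
phi=-0.147
xr=np.array([np.cos(phi),np.sin(phi),0]);yr=np.array([-np.sin(phi),np.cos(phi),0]);z=np.array([0,0,1.])
a=np.radians(40);n=-np.sin(a)*xr+np.cos(a)*z;u=np.cos(a)*xr+np.sin(a)*z
RPY=Ro.from_matrix(np.c_[-u,yr,-n]).as_euler('xyz')
H=np.array([493.,212,100])
def go(du,dy,dn): # TCP rel. to hook root
    t=H+du*u+dy*yr+dn*n; print('target',t,RPY); plan(t,RPY)
if __name__=='__main__': go(*[float(v) for v in sys.argv[1:]])
E
python3 rk.py -16 0 125
```

```text
target [401.394 225.564 185.471] [-3.142  0.698  2.995]
t 9.85 pos [ 488.166 -281.292  132.114] rpy [-3.141 -0.     1.449] q [-0.525  0.374  1.853 -0.     0.915 -0.404] open 0.383 gf 20.796282295764286 F [ 1.128  0.095 -1.908]
turn [-0.684 -0.702 -1.88 ] shift [ 2.463 -0.737 -0.266]
```

Emit:
{"api": "step_arm", "payload": {
  "moves": [
    [[0,0,0],[0,0,0],0.2],
    [[0,0,0],[0,0,0],0.9],
    [[0,0,0],[0,0,0],1],
    [[0,0,0],[0,0,0],1],
    [[0,0,0],[0,0,-0.2],1],
    [[0,0,0],[0,0,-0.45],1],
    [[0,0,0],[0,0,-0.7],1],
    [[0,0,0],[0,0,-0.7],1]
  ]
}}

```text
clock: 10.65
eef_pos: [491.4, -283.2, 279.5]
tcp_rot: [3.131, 0.005, 1.449]
contact_force: [0.4, 0.3, -0.2]
opening: 1.002
grasp_force: 0.0
```

```bash
python3 p.py 420 60 300 3.1416 0 2.994
```

```text
t 10.65 pos [ 491.446 -283.191  279.5  ] rpy [3.131 0.005 1.449] q [-0.525  0.213  1.713 -0.     1.203 -0.404] open 1.002 gf 0.0 F [ 0.376  0.281 -0.225]
turn [ 0.006  0.015 -1.967] shift [ 1.66  -0.561 -0.116]
```

Emit:
{"api": "step_arm", "payload": {
  "moves": [
    [[0,0,-0.15],[0.2,-0.05,-0.05],1],
    [[0,0,-0.35],[0.4,-0.12,-0.1],1],
    [[0,0,-0.5],[0.6,-0.2,-0.12],1],
    [[0,0,-0.7],[0.8,-0.25,-0.12],1],
    [[0,0,-0.85],[0.9,-0.3,-0.12],1],
    [[0,0,-1],[1,-0.35,-0.12],1],
    [[0,0,-1],[1,-0.35,-0.12],1]
  ]
}}

```text
clock: 11.35
eef_pos: [442.0, -72.5, 295.9]
tcp_rot: [-3.142, -0.001, 2.24]
contact_force: [-0.1, 0.8, -0.1]
opening: 1.001
grasp_force: 0.0
```

```bash
python3 p.py 410 120 300 3.1416 0 2.994
```

```text
t 11.35 pos [442.006 -72.468 295.923] rpy [-3.142 -0.001  2.24 ] q [-0.166  0.006  1.913  0.001  1.224 -0.835] open 1.001 gf 0.0 F [-0.069  0.848 -0.141]
turn [ 0.    -0.001 -0.96 ] shift [ 0.854  0.471 -0.02 ]
```

Emit:
{"api": "step_arm", "payload": {
  "moves": [
    [[0,0,-0.15],[0.15,0.1,-0.02],1],
    [[0,0,-0.35],[0.3,0.17,-0.02],1],
    [[0,0,-0.5],[0.5,0.27,-0.02],1],
    [[0,0,-0.7],[0.65,0.36,-0.02],1],
    [[0,0,-0.85],[0.8,0.44,-0.02],1],
    [[0,0,-0.96],[0.85,0.47,-0.02],1],
    [[0,0,-0.96],[0.85,0.47,-0.02],1]
  ]
}}

```text
clock: 12.05
eef_pos: [412.5, 118.4, 300.0]
tcp_rot: [3.142, 0.0, 2.99]
contact_force: [0.6, -0.2, 0.6]
opening: 1.0
grasp_force: 0.0
```

```bash
python3 rk.py -16 0 125
```

```text
target [401.394 225.564 185.471] [-3.142  0.698  2.995]
t 12.05 pos [412.494 118.371 300.014] rpy [3.142 0.    2.99 ] q [ 0.276 -0.031  1.94   0.     1.233 -1.143] open 1.000 gf 0.0 F [ 0.63  -0.177  0.591]
turn [-0.002 -0.889 -0.005] shift [0.136 0.521 0.573]
```

Emit:
{"api": "step_arm", "payload": {
  "moves": [
    [[0,-0.15,0],[0.07,0.2,0],1],
    [[0,-0.3,0],[0.13,0.4,0.05],1],
    [[0,-0.45,0],[0.13,0.52,0.2],1],
    [[0,-0.6,0],[0.13,0.52,0.35],1],
    [[0,-0.75,0],[0.13,0.52,0.5],1],
    [[0,-0.89,0],[0.13,0.52,0.57],1],
    [[0,-0.89,0],[0.13,0.52,0.57],1],
    [[0,-0.89,0],[0.13,0.52,0.57],1]
  ]
}}

```text
clock: 12.85
eef_pos: [401.8, 222.9, 184.4]
tcp_rot: [-3.141, 0.7, 2.986]
contact_force: [-0.1, 0.0, 0.2]
opening: 1.0
grasp_force: 0.0
```

```bash
python3 rk.py -16 0 125; python3 - <<'E'
from rk import *
im=save('wrist','w4')
import pickle; pickle.dump(imaging.calibration('wrist'),open('w4.pkl','wb'))
th=np.linspace(0,2*np.pi,60)[:-1]
C=H-16*u+26*n
o=im.copy()
for r in(20,33):
    P=C+r*np.outer(np.cos(th),u)+r*np.outer(np.sin(th),yr)
    for q in proj('wrist',P): cv2.circle(o,tuple(int(v) for v in np.round(q)),0,(0,255,0),-1)
p=proj('wrist',C)[0]; print(p, proj('wrist',[C+10*u,C+10*yr])-p)
x0,y0=int(p[0])-100,int(p[1])-70
cv2.imwrite('pics/w4c.png',cv2.resize(cv2.convertScaleAbs(o[max(y0,0):y0+150,max(x0,0):x0+200,::-1],alpha=1.7),None,fx=4,fy=4))
print(x0,y0,imaging.mark_of('wrist','ring_broad')[:2],imaging.mark_of('wrist','hook_mid')[:2])
E
```

```text
target [401.394 225.564 185.471] [-3.142  0.698  2.995]
t 12.85 pos [401.827 222.862 184.372] rpy [-3.141  0.7    2.986] q [ 0.945  0.07   2.366 -1.125  0.69   0.43 ] open 1.000 gf 0.0 F [-0.073  0.003  0.207]
turn [-0.007  0.002 -0.008] shift [-0.     0.013 -0.007]
[286.081 209.762] [[ 0.015 11.25 ]
 [11.936 -0.046]]
186 139 [{'xy': [286.9, 216.4], 'conf': 0.85}, {'xy': [284.9, 219.3], 'conf': 0.68}] [{'xy': [280.0, 217.5], 'conf': 0.81}]
```

View pics/w4c.png

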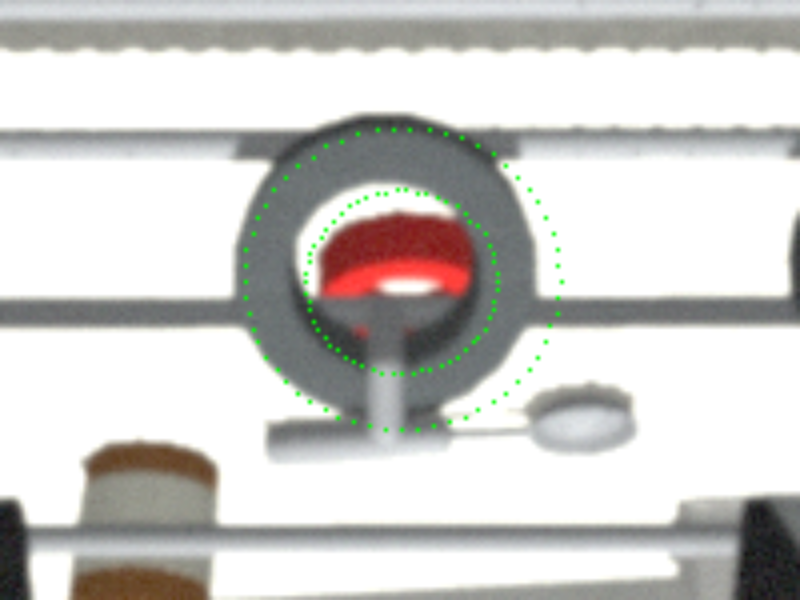

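The close view shows the broad ring with its outer edge centred at about (282,205), around 4 px left of my overlay and 5% smaller. The hook wire is at column 283, and the wires cross at rows 175, 217 and 274.

```bash
python3 - <<'E'
from rk import *
import pickle
from scipy.optimize import least_squares
k=pickle.load(open('w4.pkl','rb')); imaging.calibration=lambda n:k
im=cv2.imread('pics/w4.png',0)
# wire rows at several columns
for c in (200,230,330,350): 
    col=im[140:300,c-2:c+3].mean(1); print(c,[ (140+i,int(col[i])) for i in range(1,159) if col[i]<col[i-1] and col[i]<=col[i+1] and col[i]<120])
x0,y0=186,139
ob={-40:y0+143/4,0:y0+312/4,60:y0+540/4}
def f(p,full=False):
    H2=H+p[0]*u+p[1]*yr+p[2]*n; r=[]
    for s,v in ob.items(): r.append(proj('w',H2+s*u-60*yr)[0,1]-v)
    C=H2-16*u+26*n
    q=proj('w',[C+33*yr,C-33*yr,C+20*yr,C-20*yr])[:,0]
    return np.r_[r,q-(x0+np.array([536,236,475,295])/4.)] 
    
s=least_squares(f,[0,0,0]);print(s.x,s.fun,H+s.x[0]*u+s.x[1]*yr+s.x[2]*n)
C=k['cam_to_world'];print(np.array(C)[:3,3])
E
```

```text
200 [(146, 86), (172, 82), (216, 63), (218, 63), (272, 72), (295, 82)]
230 [(145, 87), (147, 86), (172, 81), (215, 65), (217, 65), (254, 44), (261, 88), (263, 88), (265, 88), (271, 66), (285, 44), (287, 45), (298, 63)]
330 [(145, 89), (148, 88), (172, 79), (215, 64), (218, 64), (239, 66), (250, 108), (271, 72), (287, 86), (289, 85), (293, 86), (298, 86)]
350 [(145, 90), (148, 89), (172, 79), (215, 62), (217, 64), (271, 72), (286, 87), (288, 87), (291, 86), (294, 86)]
[ 1.275 -3.152 -6.542] [ 1.11   0.016 -1.246  0.751 -0.979  0.865 -0.639] [497.664 208.123  95.808]
[253.278 245.407 245.607]
```

```bash
python3 - <<'E'
from rk import *
import pickle
from scipy.optimize import least_squares
k=pickle.load(open('w4.pkl','rb')); imaging.calibration=lambda n:k
x0,y0=186,139
def f(p,w):
    H2=H+p[0]*u+p[1]*yr+p[2]*n
    r=[proj('w',H2+s*u-60*yr)[0,1]-v for s,v in ((-40,173.5),(0,216.7),(60,273))]
    C=H2-16*u+26*n
    q=proj('w',[C+33*yr,C-33*yr,C+20*yr,C-20*yr])[:,0]
    return np.r_[r,q-(x0+np.array([536,236,475,295])/4.),w*(H2[2]-100)] 
for w in(0,.5,3):
    s=least_squares(f,[0,0,0],args=(w,));print(w,s.x,s.fun,H+s.x[0]*u+s.x[1]*yr+s.x[2]*n)
E
```

```text
0 [ 0.44  -3.148 -6.637] [ 1.443 -0.541 -1.024  0.774 -1.002  0.879 -0.653 -0.   ] [497.093 208.211  95.198]
0.5 [-0.425 -3.136 -3.537] [ 1.15  -0.358 -0.262  1.256 -1.485  1.17  -0.946 -1.491] [494.468 208.612  97.017]
3 [-1.722 -3.118  1.157] [ 0.706 -0.061  0.935  2.009 -2.239  1.626 -1.404 -0.66 ] [490.503 209.218  99.78 ]
```

```bash
sed -i 's/^H=.*/H=np.array([493.,212,100])-0.5*u-3.1*yr-3*n/' rk.py; python3 rk.py -16 0 5
```

```text
target [478.771 210.973  90.926] [-3.142  0.698  2.995]
t 13.00 pos [402.534 223.469 185.66 ] rpy [-3.141  0.698  2.987] q [ 0.943  0.068  2.362 -1.117  0.69   0.418] open 1.002 gf 0.0 F [ 0.58  -0.245 -0.318]
turn [-0.007 -0.    -0.007] shift [ 0.008 -0.003  0.611]
```

Emit:
{"api": "step_arm", "payload": {
  "moves": [
    [[-0.007,0,-0.007],[0.008,-0.003,0.15],1],
    [[-0.007,0,-0.007],[0.008,-0.003,0.3],1],
    [[-0.007,0,-0.007],[0.008,-0.003,0.4],1],
    [[-0.007,0,-0.007],[0.008,-0.003,0.5],1],
    [[-0.007,0,-0.007],[0.008,-0.003,0.57],1],
    [[-0.007,0,-0.007],[0.008,-0.003,0.61],1],
    [[-0.007,0,-0.007],[0.008,-0.003,0.61],1],
    [[-0.007,0,-0.007],[0.008,-0.003,0.61],1]
  ]
}}

```text
clock: 13.8
eef_pos: [476.9, 224.9, 121.6]
tcp_rot: [-3.115, 0.653, 2.995]
contact_force: [-0.3, 0.1, 0.6]
opening: 1.003
grasp_force: 0.0
```

```bash
python3 rk.py -16 0 5
```

```text
target [478.771 210.973  90.926] [-3.142  0.698  2.995]
t 13.80 pos [476.943 224.893 121.629] rpy [-3.115  0.653  2.995] q [ 0.767  0.282  2.281 -1.295  0.543  0.491] open 1.003 gf 0.0 F [-0.299  0.101  0.558]
turn [-0.034 -0.057  0.001] shift [ 0.078 -0.064  0.135]
```

Joint 4 ran into its limit of -1.3, so I can't approach along the exact normal. I'll fit a kinematic model to the logged poses to choose a less steep tilt about the grip axis.

```bash
cat > kin.py <<'E'
import numpy as np
from scipy.optimize import least_squares
from scipy.spatial.transform import Rotation as Ro
D=[([1.152,.353,1.633,0,1.155,-.002],[253,571.5,231.27],[-3.142,0,2.725]),
([.731,-.027,1.683,0,1.484,-.667],[351,316.4,418.7],[3.141,.001,2.969]),
([.467,-.07,1.725,0,1.487,-.932],[399.3,202.9,418.1],[-3.142,0,2.97]),
([-.415,.025,1.673,0,1.443,-1.861],[455.7,-198.8,398.5],[3.142,0,3.017]),
([-.261,.208,1.859,0,1.071,-1.706],[507.7,-134.1,220.5],[-3.141,.003,3.016]),
([-.525,.374,1.853,0,.915,-.404],[488.2,-281.3,132.1],[-3.141,0,1.449]),
([-.166,.006,1.913,.001,1.224,-.835],[442,-72.5,295.9],[-3.142,-.001,2.24]),
([.276,-.031,1.94,0,1.233,-1.143],[412.5,118.4,300],[3.142,0,2.99]),
([.945,.07,2.366,-1.125,.69,.43],[401.8,222.9,184.4],[-3.141,.7,2.986]),
([.943,.068,2.362,-1.117,.69,.418],[402.5,223.5,185.7],[-3.141,.698,2.987]),
([.767,.282,2.281,-1.295,.543,.491],[476.9,224.9,121.6],[-3.115,.653,2.995])]
def fk(q,P):
    a1,d1,L2,a3,L3,a5,Lt,dy=P
    R1=Ro.from_euler('z',q[0]);R2=R1*Ro.from_euler('y',q[1]);R3=R2*Ro.from_euler('y',q[2]);R4=R3*Ro.from_euler('z',q[3]);R5=R4*Ro.from_euler('y',q[4]);R6=R5*Ro.from_euler('z',q[5]+np.pi/2)
    return R1.apply([a1,dy,d1])+R2.apply([0,0,L2])+R3.apply([a3,0,L3])+R5.apply([a5,0,Lt]),R6
P=least_squares(lambda P:np.concatenate([fk(q,P)[0]-p for q,p,_ in D]),[0,200,400,0,400,0,250,0]).x
LO=np.array([-2.63,-.92,.06,-1.3,0,-3.02]);HI=np.array([2.63,2.1,2.66,4.44,2.69,3.02])
def ik(p,R,q0):
    def f(q):
        x,Q=fk(q,P); return np.r_[(x-p)/10,(R.inv()*Q).as_rotvec()*10]
    s=least_squares(f,np.clip(q0,LO+.01,HI-.01),bounds=(LO,HI)); return s.x,np.abs(s.fun).max()
E
python3 - <<'E'
from kin import *
from rk import H,u,n,yr,xr,z
np.set_printoptions(precision=3,suppress=True)
print(P,[round(np.linalg.norm(fk(q,P)[0]-p),1) for q,p,_ in D],[round((Ro.from_euler('xyz',e).inv()*fk(q,P)[1]).magnitude(),3) for q,_,e in D])
M=H-16*u+15*n
for deg in(20,25,28,30,32,34,40):
    t=np.radians(deg); b=-np.sin(t)*xr+np.cos(t)*z; uu=np.cos(t)*xr+np.sin(t)*z
    R=Ro.from_matrix(np.c_[-uu,yr,-b])
    for nm,off in(('g',0),('up',16*u),('out',16*u+50*n),('pre',110*b)):
        q,e=ik(M-10*b+off,R,[.6,.2,2.2,-.9,.7,-.5]); print(deg,nm,q,round(e,3))
E
```

```text
[  0.575 293.655 567.115  58.019 493.977   0.369 341.932   1.398] [np.float64(0.3), np.float64(0.2), np.float64(0.1), np.float64(0.4), np.float64(0.2), np.float64(0.3), np.float64(0.3), np.float64(0.2), np.float64(0.4), np.float64(0.2), np.float64(0.3)] [0.0, 0.001, 0.001, 0.001, 0.001, 0.001, 0.001, 0.0, 0.0, 0.0, 0.0]
20 g [ 0.563  0.3    2.178 -0.537  0.451 -0.4  ] 0.0
20 up [ 0.544  0.292  2.153 -0.498  0.474 -0.459] 0.0
20 out [ 0.594  0.186  2.175 -0.447  0.564 -0.476] 0.0
20 pre [ 0.624  0.072  2.15  -0.379  0.701 -0.536] 0.0
25 g [ 0.606  0.299  2.224 -0.812  0.41  -0.098] 0.0
25 up [ 0.585  0.288  2.2   -0.754  0.426 -0.179] 0.0
25 out [ 0.64   0.18   2.221 -0.652  0.516 -0.246] 0.0
25 pre [ 0.69   0.056  2.21  -0.547  0.648 -0.33 ] 0.0
28 g [ 0.633  0.303  2.25  -1.     0.403  0.108] 0.0
28 up [ 0.611  0.291  2.227 -0.934  0.413  0.018] 0.0
28 out [ 0.669  0.18   2.247 -0.796  0.499 -0.086] 0.0
28 pre [ 0.733  0.052  2.245 -0.664  0.627 -0.187] 0.0
30 g [ 0.651  0.308  2.267 -1.128  0.407  0.249] 0.0
30 up [ 0.629  0.295  2.245 -1.06   0.413  0.155] 0.0
30 out [ 0.689  0.183  2.265 -0.896  0.495  0.027] 0.0
30 pre [ 0.763  0.052  2.267 -0.748  0.619 -0.085] 0.0
32 g [ 0.67   0.315  2.284 -1.252  0.419  0.388] 0.0
32 up [ 0.647  0.3    2.262 -1.185  0.42   0.293] 0.0
32 out [ 0.709  0.186  2.282 -0.999  0.496  0.142] 0.0
32 pre [ 0.793  0.055  2.289 -0.834  0.616  0.021] 0.0
34 g [ 0.686  0.321  2.288 -1.3    0.44   0.449] 0.152
34 up [ 0.665  0.307  2.278 -1.3    0.434  0.422] 0.011
34 out [ 0.729  0.192  2.298 -1.101  0.503  0.258] 0.0
34 pre [ 0.824  0.06   2.311 -0.92   0.619  0.13 ] 0.0
40 g [ 0.73   0.34   2.275 -1.3    0.515  0.491] 0.881
40 up [ 0.705  0.324  2.265 -1.3    0.506  0.459] 0.774
40 out [ 0.786  0.216  2.327 -1.3    0.558  0.501] 0.231
40 pre [ 0.921  0.093  2.371 -1.17   0.658  0.456] 0.0
```

```bash
cat > rk2.py <<'E'
from rk import *
t=np.radians(30); b=-np.sin(t)*xr+np.cos(t)*z; uu=np.cos(t)*xr+np.sin(t)*z
RPY2=Ro.from_matrix(np.c_[-uu,yr,-b]).as_euler('xyz'); M=H-16*u+15*n
if __name__=='__main__':
    du,dn,db=[float(v) for v in sys.argv[1:4]]
    T=M+du*u+dn*n+(db-13)*b; print('target',T); plan(T,RPY2)
E
python3 rk2.py 0 0 75
```

```text
target [441.747 216.455 152.28 ]
t 13.80 pos [476.943 224.893 121.629] rpy [-3.115  0.653  2.995] q [ 0.767  0.282  2.281 -1.295  0.543  0.491] open 1.003 gf 0.0 F [-0.299  0.101  0.558]
turn [-0.034  0.165 -0.002] shift [ 0.04  -0.073 -0.222]
```

Emit:
{"api": "step_arm", "payload": {
  "moves": [
    [[0,0,0],[0,0,-0.15],1],
    [[0,0,0],[0,0,-0.3],1],
    [[0,0,0],[0,0,-0.3],1]
  ]
}}

```text
clock: 14.1
eef_pos: [440.3, 232.9, 171.5]
tcp_rot: [-3.119, 0.655, 2.995]
contact_force: [0.5, 1.1, -0.4]
opening: 0.997
grasp_force: 0.0
```

```bash
python3 rk2.py 0 0 75
```

```text
target [441.747 216.455 152.28 ]
t 14.10 pos [440.329 232.916 171.484] rpy [-3.119  0.655  2.995] q [ 0.853  0.143  2.288 -1.078  0.638  0.311] open 0.997 gf 0.0 F [ 0.546  1.06  -0.395]
turn [-0.029  0.167 -0.002] shift [ 0.043 -0.078  0.09 ]
```

Emit:
{"api": "step_arm", "payload": {
  "moves": [
    [[-0.015,0.08,0],[0.02,-0.04,0.04],1],
    [[-0.03,0.167,0],[0.043,-0.078,0.09],1],
    [[-0.03,0.167,0],[0.043,-0.078,0.09],1],
    [[-0.03,0.167,0],[0.043,-0.078,0.09],1]
  ]
}}

```text
clock: 14.5
eef_pos: [442.9, 214.7, 149.8]
tcp_rot: [-3.139, 0.523, 2.991]
contact_force: [-0.2, -0.2, 1.1]
opening: 1.003
grasp_force: 0.0
```

```bash
python3 rk2.py 0 0 0
```

```text
target [478.842 210.963  87.328]
t 14.50 pos [442.933 214.732 149.846] rpy [-3.139  0.523  2.991] q [ 0.718  0.145  2.274 -0.856  0.532  0.01 ] open 1.003 gf 0.0 F [-0.243 -0.235  1.059]
turn [-0.005 -0.    -0.004] shift [-0.     0.009  0.361]
```

Emit:
{"api": "step_arm", "payload": {
  "moves": [
    [[-0.005,0,-0.004],[0,0.009,0.1],1],
    [[-0.005,0,-0.004],[0,0.009,0.2],1],
    [[-0.005,0,-0.004],[0,0.009,0.28],1],
    [[-0.005,0,-0.004],[0,0.009,0.33],1],
    [[-0.005,0,-0.004],[0,0.009,0.36],1],
    [[-0.005,0,-0.004],[0,0.009,0.36],1]
  ],
  "squeeze": 40
}}

```text
clock: 15.1
eef_pos: [478.1, 211.9, 86.8]
tcp_rot: [-3.14, 0.522, 2.998]
contact_force: [-0.6, -0.4, 0.9]
opening: 1.002
grasp_force: 0.0
```

```bash
python3 rk2.py 0 0 0; python3 - <<'E'
from h import *
im=save('wrist','w5')
E
```

```text
target [478.842 210.963  87.328]
t 15.10 pos [478.14  211.889  86.811] rpy [-3.14   0.522  2.998] q [ 0.65   0.316  2.266 -1.138  0.403  0.257] open 1.002 gf 0.0 F [-0.61  -0.384  0.895]
turn [ 0.    -0.003  0.003] shift [-0.005 -0.004 -0.   ]
```

View pics/w5.png

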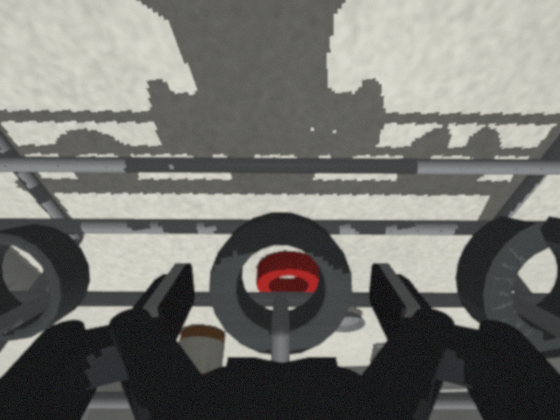

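The fingers straddle the broad ring evenly: ring edges at columns 211 and 351, fingers at 190 and 372. Closing now.

Emit:
{"api": "step_arm", "payload": {
  "moves": [
    [[0,0,0],[0,0,0],0.75],
    [[0,0,0],[0,0,0],0.6],
    [[0,0,0],[0,0,0],0.4],
    [[0,0,0],[0,0,0],0.2],
    [[0,0,0],[0,0,0],0.2],
    [[0,0,0],[0,0,0],0.2]
  ],
  "squeeze": 50
}}

```text
clock: 15.75
eef_pos: [478.1, 211.8, 88.5]
tcp_rot: [3.141, 0.523, 2.996]
contact_force: [-11.3, 0.0, 15.4]
opening: 0.762
grasp_force: 50.1
```

```bash
python3 rk2.py 17 2 0;python3 rk2.py 17 55 0;python3 rk2.py 17 55 60
```

```text
target [490.453 209.243  99.788]
t 15.75 pos [478.143 211.75   88.498] rpy [3.141 0.523 2.996] q [ 0.649  0.312  2.267 -1.135  0.404  0.254] open 0.762 gf 50.08616030216217 F [-11.35    0.02   15.383]
turn [ 0.002 -0.001  0.001] shift [-0.083 -0.003 -0.018]
target [456.752 214.233 140.388]
t 15.75 pos [478.143 211.75   88.498] rpy [3.141 0.523 2.996] q [ 0.649  0.312  2.267 -1.135  0.404  0.254] open 0.762 gf 50.08616030216217 F [-11.35    0.02   15.383]
turn [ 0.002 -0.001  0.001] shift [-0.036 -0.003 -0.279]
target [427.076 218.627 192.35 ]
t 15.75 pos [478.143 211.75   88.498] rpy [3.141 0.523 2.996] q [ 0.649  0.312  2.267 -1.135  0.404  0.254] open 0.762 gf 50.08616030216217 F [-11.35    0.02   15.383]
turn [ 0.002 -0.001  0.001] shift [-0.036 -0.002 -0.579]
```

Emit:
{"api": "step_arm", "payload": {
  "moves": [
    [[0,0,0],[0,0,-0.008],0.2],
    [[0,0,0],[-0.03,0,-0.015],0.2],
    [[0,0,0],[-0.06,0,-0.02],0.2],
    [[0,0,0],[-0.085,0,-0.02],0.2],
    [[0,0,0],[-0.085,0,-0.02],0.2]
  ],
  "squeeze": 60
}}

```text
clock: 16.25
eef_pos: [490.9, 209.9, 99.7]
tcp_rot: [3.141, 0.522, 2.996]
contact_force: [-6.5, 2.2, 4.0]
opening: 0.756
grasp_force: 67.4
```

```bash
python3 rk2.py 17 55 0;python3 - <<'E'
from h import *
im=save('wrist','w6')
cv2.imwrite('pics/w6c.png',cv2.resize(cv2.convertScaleAbs(im[180:380,140:420,::-1],alpha=1.6),None,fx=2.8,fy=2.8))
E
```

```text
target [456.752 214.233 140.388]
t 16.25 pos [490.865 209.88   99.666] rpy [3.141 0.522 2.996] q [ 0.626  0.297  2.242 -1.055  0.41   0.147] open 0.756 gf 67.43691265583038 F [-6.489  2.225  3.977]
turn [ 0.002 -0.003  0.001] shift [ 0.048 -0.003 -0.262]
```

View pics/w6c.png

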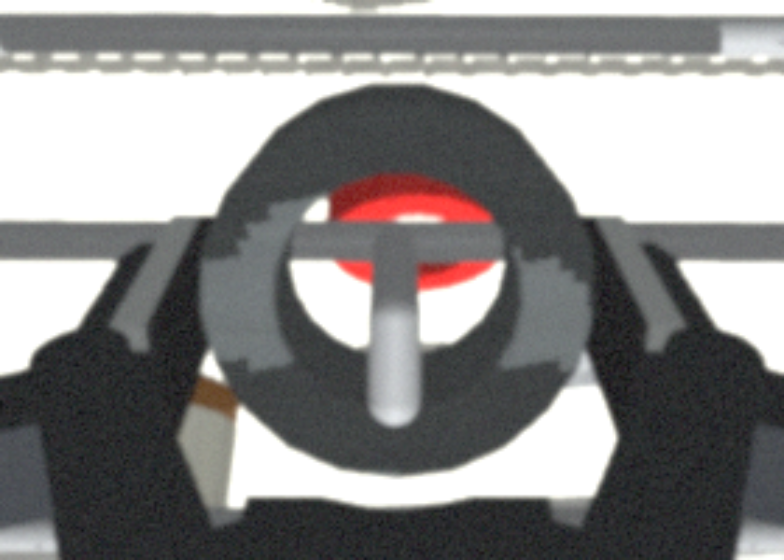

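The crop shows the ring gripped evenly between the pads and raised, with the hook's tip at crop (395,425) still overlapping the hole's upper edge at about row 350. Part of that is parallax, so I'll project the model to check. That was my tenth picture, so from here I rely on numbers.

```bash
python3 - <<'E'
from rk2 import *
f=lambda X:(proj('wrist',X)-[140,180])*2.8
print('root,elbow,tip',f([H,H+34*n,H+12*u+34*n,H+16*u+38*n,H+16*u+34*n]))
for d in(0,6,12,17,22):
  C=M+d*u+2*n
  print(d,f([C+20*u+11*n,C-20*u+11*n,C+33*u+11*n,C-33*u-11*n,C-20*u-11*n,C+33*yr+11*n,C-33*yr+11*n]).round(0)[:, [1]].ravel(), f([C+33*yr+11*n,C-33*yr+11*n])[:,0])
E
```

```text
root,elbow,tip [[395.585 236.133]
 [395.761 303.758]
 [395.701 377.663]
 [395.705 415.137]
 [395.681 401.922]]
0 [313.  67. 389. -18.  54. 193. 192.] [603.766 187.708]
6 [349. 105. 424.  15.  87. 229. 229.] [602.575 188.841]
12 [384. 143. 458.  49. 119. 265. 265.] [601.397 189.962]
17 [412. 174. 486.  76. 146. 295. 295.] [600.425 190.888]
22 [441. 205. 514. 103. 173. 325. 325.] [599.461 191.805]
```

Emit:
{"api": "step_arm", "payload": {
  "moves": [
    [[0,0,0],[-0.012,0,-0.004],0.2],
    [[0,0,0],[-0.022,0,-0.005],0.2],
    [[0,0,0],[-0.022,0,-0.005],0.2]
  ]
}}

```text
clock: 16.6
eef_pos: [494.3, 209.3, 102.5]
tcp_rot: [3.141, 0.522, 2.996]
contact_force: [-5.0, 0.7, 1.2]
opening: 0.752
grasp_force: 67.1
```

```bash
python3 rk2.py 21 14 0;python3 rk2.py 21 60 0
```

```text
target [485.854 209.924 111.551]
t 16.60 pos [494.254 209.26  102.533] rpy [3.141 0.522 2.996] q [ 0.62   0.294  2.236 -1.037  0.413  0.121] open 0.752 gf 67.06912279129028 F [-5.014  0.671  1.169]
turn [ 0.001 -0.002  0.002] shift [ 0.014 -0.003 -0.06 ]
target [456.604 214.255 146.789]
t 16.60 pos [494.254 209.26  102.533] rpy [3.141 0.522 2.996] q [ 0.62   0.294  2.236 -1.037  0.413  0.121] open 0.752 gf 67.06912279129028 F [-5.014  0.671  1.169]
turn [ 0.001 -0.002  0.002] shift [ 0.054 -0.003 -0.286]
```

Next I move out along the normal by 12 mm and check the force.

Emit:
{"api": "step_arm", "payload": {
  "moves": [
    [[0,0,0],[0.005,0,-0.025],0.2],
    [[0,0,0],[0.01,0,-0.045],0.2],
    [[0,0,0],[0.014,0,-0.06],0.2]
  ]
}}

```text
clock: 16.9
eef_pos: [486.0, 210.8, 111.9]
tcp_rot: [3.141, 0.522, 2.996]
contact_force: [-0.7, 0.9, -2.9]
opening: 0.757
grasp_force: 67.2
```

Emit:
{"api": "step_arm", "payload": {
  "moves": [
    [[0,0,0],[0.01,0,-0.06],0.2],
    [[0,0,0],[0.025,0,-0.14],0.2],
    [[0,0,0],[0.04,0,-0.23],0.2],
    [[0,0,0],[0.06,0,-0.35],0.2],
    [[0,0,0],[0.08,0,-0.47],0.2],
    [[0,0,0],[0.09,0,-0.55],0.2],
    [[0,0,0],[0.09,0,-0.55],0.2]
  ]
}}

```text
clock: 17.6
eef_pos: [416.1, 221.6, 199.6]
tcp_rot: [3.138, 0.524, 2.996]
contact_force: [1.0, 0.9, -3.0]
opening: 0.754
grasp_force: 67.5
```

```bash
python3 - <<'E'
from rk2 import *
im=save('wrist','w7')
s=telemetry.sense();print(s['eef_pos'],s['tcp_rot'],s['contact_force'],s['opening'],s['qpos'])
print(imaging.mark_of('wrist','ring_broad')[:3],imaging.recognise('wrist','ring_broad')[:3])
R=Ro.from_euler('xyz',s['tcp_rot'])
for dx in(0,): # where ring top face centre expected: tool frame 13 behind TCP plus 11 along n
    nn=R.inv().apply(n); m=np.array([0,0,-13.]); print(nn); print(proj('wrist',[s['eef_pos']+R.apply(m+11*nn),s['eef_pos']+R.apply(m-11*nn)]))
E
```

```text
[416.396 221.438 198.761] [3.139 0.523 2.996] [ 0.021  0.729 -2.85 ] 0.7527403620505554 [ 0.778  0.02   2.261 -0.713  0.653 -0.117]
[{'xy': [284.3, 232.2], 'conf': 0.67}] [{'extent': [212.7, 211.7, 138.3, 138.8], 'conf': 0.68}, {'extent': [268.0, 243.4, 26.7, 7.0], 'conf': 0.62}, {'extent': [1.1, 112.0, 557.5, 246.7], 'conf': 0.25}]
[ 0.174  0.003 -0.985]
[[284.289 287.861]
 [283.847 271.677]]
```

```bash
cat > lv.py <<'E'
from p import *
def lvR(yaw,tilt): return Ro.from_euler('xyz',[np.pi,0,yaw])*Ro.from_rotvec([0,np.radians(tilt),0])
if __name__=='__main__':
    x,y,zz,yaw,tilt=[float(v) for v in sys.argv[1:6]]; plan([x,y,zz],lvR(yaw,tilt).as_euler('xyz'))
E
python3 lv.py 420 20 300 2.996 10
python3 - <<'E'
from kin import *; from lv import lvR
for p in((420,20,300),(507,-125,75),(507,-125,52)): print(ik(np.array(p),lvR(2.996,10),[-.2,.1,1.9,0,1.2,-1.5]))
E
```

```text
t 17.75 pos [416.454 220.758 197.553] rpy [3.142 0.522 2.997] q [ 0.777  0.022  2.261 -0.713  0.652 -0.117] open 0.754 gf 67.44342684745789 F [ 0.109 -0.296 -4.116]
turn [0.    0.887 0.001] shift [-0.396 -0.991 -0.363]
(array([ 0.021,  0.06 ,  1.859,  0.029,  1.395, -1.412]), np.float64(4.283687120298917e-11))
(array([-0.234,  0.485,  1.849, -0.019,  0.981, -1.648]), np.float64(7.105427357601002e-15))
(array([-0.234,  0.52 ,  1.859, -0.019,  0.937, -1.647]), np.float64(1.7053025658242404e-14))
```

Emit:
{"api": "step_arm", "payload": {
  "moves": [
    [[0,0,0],[0,0,-0.2],0.2],
    [[0,0.15,0],[-0.1,-0.15,-0.36],0.2],
    [[0,0.3,0],[-0.2,-0.35,-0.36],0.2],
    [[0,0.45,0],[-0.3,-0.55,-0.36],0.2],
    [[0,0.6,0],[-0.4,-0.75,-0.36],0.2],
    [[0,0.75,0],[-0.4,-0.9,-0.36],0.2],
    [[0,0.887,0],[-0.4,-0.99,-0.36],0.2],
    [[0,0.887,0],[-0.4,-0.99,-0.36],0.2]
  ]
}}

```text
clock: 18.55
eef_pos: [423.0, 12.9, 300.0]
tcp_rot: [-3.14, -0.179, 2.987]
contact_force: [-0.1, 1.8, -3.9]
opening: 0.755
grasp_force: 69.6
```

```bash
python3 lv.py 507 -125 120 2.996 10
```

```text
t 18.55 pos [423.01   12.887 300.034] rpy [-3.14  -0.179  2.987] q [ 0.005  0.068  1.851  0.027  1.4   -1.418] open 0.755 gf 69.61312115192413 F [-0.122  1.795 -3.901]
turn [-0.    -0.005 -0.011] shift [-0.673 -0.615  0.794]
```

Emit:
{"api": "step_arm", "payload": {
  "moves": [
    [[0,0,-0.01],[-0.05,-0.2,0],0.2],
    [[0,0,-0.01],[-0.2,-0.4,0.05],0.2],
    [[0,0,-0.01],[-0.4,-0.55,0.15],0.2],
    [[0,0,-0.01],[-0.55,-0.615,0.35],0.2],
    [[0,0,-0.01],[-0.67,-0.615,0.55],0.2],
    [[0,0,-0.01],[-0.67,-0.615,0.75],0.2],
    [[0,0,-0.01],[-0.67,-0.615,0.79],0.2],
    [[0,0,-0.01],[-0.67,-0.615,0.79],0.2]
  ]
}}

```text
clock: 19.35
eef_pos: [504.9, -117.0, 119.6]
tcp_rot: [3.14, -0.18, 3.004]
contact_force: [0.0, 0.4, -2.9]
opening: 0.756
grasp_force: 69.7
```

```bash
python3 lv.py 507 -125 56 2.996 10; python3 - <<'E'
from h import *
im=save('wrist','w8'); print(imaging.recognise('wrist','ring_broad')[:2])
for c in('scene','top'): save(c,c+'1'); print(c,imaging.mark_of(c,'ring_broad')[:3],imaging.mark_of(c,'flask')[:2])
E
```

```text
t 19.35 pos [ 504.931 -116.964  119.63 ] rpy [ 3.14  -0.18   3.004] q [-0.222  0.42   1.83  -0.015  1.071 -1.646] open 0.756 gf 69.676313996315 F [ 0.03   0.386 -2.932]
turn [-0.    -0.006  0.01 ] shift [-0.072 -0.039  0.31 ]
[]
scene [{'xy': [328.5, 230.1], 'conf': 0.74}, {'xy': [278.8, 270.2], 'conf': 0.25}] [{'xy': [204.9, 174.4], 'conf': 0.72}]
top [{'xy': [219.6, 216.0], 'conf': 0.6}, {'xy': [211.7, 256.4], 'conf': 0.59}, {'xy': [267.6, 170.6], 'conf': 0.17}] []
```

```bash
python3 lv.py 505 -118 57 2.996 10
```

```text
t 19.75 pos [ 507.216 -116.83   122.53 ] rpy [ 3.14  -0.172  3.005] q [-0.221  0.415  1.829 -0.015  1.07  -1.646] open 0.758 gf 69.68136548995972 F [ 0.787 -0.411 -2.451]
turn [-0.     0.003  0.011] shift [-0.046 -0.008  0.325]
```

Emit:
{"api": "step_arm", "payload": {
  "moves": [
    [[0,0,0.01],[-0.01,-0.008,0.1],0.2],
    [[0,0,0.01],[-0.03,-0.008,0.2],0.2],
    [[0,0,0.01],[-0.04,-0.008,0.26],0.2],
    [[0,0,0.01],[-0.046,-0.008,0.3],0.2],
    [[0,0,0.01],[-0.046,-0.008,0.325],0.2],
    [[0,0,0.01],[-0.046,-0.008,0.325],0.2]
  ]
}}

```text
clock: 20.35
eef_pos: [503.8, -117.8, 55.5]
tcp_rot: [3.141, -0.175, 2.997]
contact_force: [-0.2, -0.1, -3.3]
opening: 0.756
grasp_force: 69.6
```

```bash
python3 lv.py 505 -118 53 2.996 10
```

```text
t 20.35 pos [ 503.842 -117.828   55.453] rpy [ 3.141 -0.175  2.997] q [-0.224  0.509  1.867 -0.017  0.94  -1.638] open 0.756 gf 69.6291732788086 F [-0.153 -0.106 -3.316]
turn [ 0.    -0.001  0.001] shift [-0.008 -0.     0.011]
```

Emit:
{"api": "step_arm", "payload": {
  "moves": [
    [[0,0,0],[-0.0017,0,0.01],0.2],
    [[0,0,0],[-0.0034,0,0.02],0.2],
    [[0,0,0],[-0.0034,0,0.02],0.2]
  ]
}}

```text
clock: 20.65
eef_pos: [504.2, -117.9, 51.7]
tcp_rot: [3.141, -0.174, 2.997]
contact_force: [0.4, -1.4, -3.3]
opening: 0.751
grasp_force: 69.6
```

Emit:
{"api": "step_arm", "payload": {
  "moves": [
    [[0,0,0],[-0.001,0,0.0075],0.2],
    [[0,0,0],[-0.0025,0,0.015],0.2],
    [[0,0,0],[-0.0025,0,0.015],0.2]
  ]
}}

```text
clock: 20.95
eef_pos: [504.3, -118.0, 50.5]
tcp_rot: [3.142, -0.175, 2.997]
contact_force: [-3.9, 1.0, 18.6]
opening: 0.757
grasp_force: 71.8
```

Emit:
{"api": "step_arm", "payload": {
  "moves": [
    [[0,0,0],[0,0,-0.006],0.6],
    [[0,0,0],[0,0,-0.006],0.9],
    [[0,0,0],[0,0,-0.006],1],
    [[0,0,0],[0,0,-0.006],1],
    [[0,0,0],[0.01,0,-0.1],1],
    [[0,0,0],[0.05,0,-0.3],1],
    [[0,0,0],[0.05,0,-0.3],1]
  ]
}}

```text
clock: 21.65
eef_pos: [507.1, -118.6, 113.1]
tcp_rot: [-3.141, -0.169, 2.997]
contact_force: [-0.1, -0.4, 0.4]
opening: 0.998
grasp_force: 0.0
```

```bash
python3 lv.py 504.3 -118 110 1.426 0;  python3 - <<'E'
from h import *
save('wrist','w9');
for m in imaging.mark_of('wrist','ring_broad')[:3]: print(m,at_z('wrist',m['xy'],50))
print(imaging.recognise('wrist','ring_broad')[:3],proj('wrist',[[504.3,-118,50],[504.3,-118,72]]))
E
```

```text
t 21.65 pos [ 507.143 -118.606  113.052] rpy [-3.141 -0.169  2.997] q [-0.224  0.426  1.836 -0.016  1.047 -1.64 ] open 0.998 gf 0.0 F [-0.067 -0.423  0.399]
turn [-0.169 -0.168  1.994] shift [0.012 0.001 0.017]
[{'extent': [231.1, 196.3, 100.1, 98.9], 'conf': 0.77}] [[282.24298945 240.36781838]
 [282.32962847 248.08628871]]
```

Emit:
{"api": "step_arm", "payload": {
  "moves": [
    [[-0.015,-0.015,0.18],[0,0,0],1],
    [[-0.03,-0.03,0.36],[0,0,0],1],
    [[-0.045,-0.045,0.54],[0,0,0],1],
    [[-0.06,-0.06,0.72],[0,0,0],1],
    [[-0.075,-0.075,0.9],[0,0,0],1],
    [[-0.085,-0.084,0.997],[0,0,0],1],
    [[-0.085,-0.084,0.997],[0,0,0],1]
  ]
}}

```text
clock: 22.5
eef_pos: [503.4, -117.8, 108.1]
tcp_rot: [-3.101, -0.091, 2.207]
contact_force: [-1.3, -0.1, 0.1]
opening: 1.006
grasp_force: 0.0
```

Emit:
{"api": "step_arm", "payload": {
  "moves": [
    [[-0.015,-0.015,0.18],[0,0,0],1],
    [[-0.03,-0.03,0.36],[0,0,0],1],
    [[-0.045,-0.045,0.54],[0,0,0],1],
    [[-0.06,-0.06,0.72],[0,0,0],1],
    [[-0.075,-0.075,0.9],[0,0,0],1],
    [[-0.085,-0.084,0.997],[0,0,0],1],
    [[-0.085,-0.084,0.997],[0,0,0],1]
  ]
}}

```text
clock: 23.2
eef_pos: [503.9, -117.7, 108.6]
tcp_rot: [-3.134, -0.001, 1.428]
contact_force: [0.2, -0.3, 1.3]
opening: 1.003
grasp_force: 0.0
```

```bash
python3 lv.py 504.3 -118 52 1.426 0
```

```text
t 23.20 pos [ 503.91  -117.699  108.592] rpy [-3.134 -0.001  1.428] q [-0.233  0.349  1.961  0.001  0.838 -0.09 ] open 1.003 gf 0.0 F [ 0.219 -0.28   1.291]
turn [-0.009 -0.002  0.002] shift [-0.002  0.004  0.283]
```

Emit:
{"api": "step_arm", "payload": {
  "moves": [
    [[-0.009,-0.002,0.002],[-0.002,0.003,0.12],1],
    [[-0.009,-0.002,0.002],[-0.002,0.003,0.22],1],
    [[-0.009,-0.002,0.002],[-0.002,0.003,0.27],1],
    [[-0.009,-0.002,0.002],[-0.002,0.003,0.286],1],
    [[-0.009,-0.002,0.002],[-0.002,0.003,0.286],1]
  ]
}}

```text
clock: 23.7
eef_pos: [504.7, -118.3, 51.9]
tcp_rot: [3.141, 0.0, 1.426]
contact_force: [0.7, 0.4, 0.4]
opening: 0.997
grasp_force: 0.0
```

```bash
python3 lv.py 504.3 -118 52 1.426 0
```

```text
t 23.70 pos [ 504.683 -118.341   51.881] rpy [3.141 0.    1.426] q [-0.233  0.439  1.995 -0.     0.707 -0.088] open 0.997 gf 0.0 F [0.667 0.398 0.427]
turn [0. 0. 0.] shift [ 0.001 -0.002 -0.001]
```

Emit:
{"api": "step_arm", "payload": {
  "moves": [
    [[0,0,0],[0,0,0],0.75],
    [[0,0,0],[0,0,0],0.6],
    [[0,0,0],[0,0,0],0.4],
    [[0,0,0],[0,0,0],0.2],
    [[0,0,0],[0,0,0],0.2],
    [[0,0,0],[0,0,0],0.2]
  ],
  "squeeze": 50
}}

```text
clock: 24.3
eef_pos: [505.6, -118.6, 53.4]
tcp_rot: [3.138, 0.001, 1.425]
contact_force: [-2.3, 0.3, 7.4]
opening: 0.738
grasp_force: 54.9
```

```bash
python3 lv.py 504.3 -118 230 1.426 0
```

```text
t 24.30 pos [ 505.641 -118.562   53.417] rpy [3.138 0.001 1.425] q [-0.233  0.436  1.995 -0.     0.707 -0.087] open 0.738 gf 54.9205674813129 F [-2.308  0.285  7.358]
turn [ 0.004  0.001 -0.001] shift [ 0.001 -0.004 -0.883]
```

Emit:
{"api": "step_arm", "payload": {
  "moves": [
    [[0,0,0],[0,0,-0.02],0.2],
    [[0,0,0],[0,0,-0.1],0.2],
    [[0,0,0],[0,0,-0.15],0.2],
    [[0,0,0],[0,0,-0.15],0.2]
  ],
  "squeeze": 60
}}

```text
clock: 24.7
eef_pos: [505.7, -118.6, 83.6]
tcp_rot: [3.138, 0.001, 1.425]
contact_force: [0.0, 0.2, -3.3]
opening: 0.735
grasp_force: 68.1
```

```bash
python3 - <<'E'
from p import *
im=save('wrist','w10')
s=telemetry.sense();print(s['eef_pos'],s['tcp_rot'],s['contact_force'],s['opening'])
print(imaging.recognise('wrist','ring_broad')[:3],imaging.mark_of('wrist','ring_broad')[:2])
R=Ro.from_euler('xyz',s['tcp_rot']);th=np.linspace(0,2*np.pi,90)
for h in(-1,21):
  for dz in (0,):
    for r in(20,33):
      X=np.c_[r*np.cos(th),r*np.sin(th),0*th-h-1+dz]; q=proj('wrist',s['eef_pos']+R.apply(X)); print('h',h,'r',r,q.min(0),q.max(0))
g=im[:,:,:].mean(2)
for row in (230,245,260,275,290,305,320,335): print(row,g[row,200:365:5].astype(int))
E
```

```text
[ 505.245 -118.466   82.833] [3.139 0.001 1.425] [-0.6   -0.576 -3.014] 0.7341161540491541
[] []
h -1 r 20 [245.226 229.741] [321.166 298.095]
h -1 r 33 [220.502 205.168] [345.934 318.227]
h 21 r 20 [239.626 247.946] [327.139 324.771]
h 21 r 33 [211.086 219.894] [355.738 347.064]
230 [107 143 149 100  34  68  60  40  39  43  46  45  46  42  42  43  43  43
  44  44  45  46  41  41  41  40  40  66  69  71  67  29  65]
245 [72 70 69 28 64 40 43 42 43 44 40 45 46 43 54 62 61 62 58 47 43 45 44 45
 40 41 47 46 51 71 73 62 41]
260 [69 76 73 27 55 43 41 45 44 46 70 69 72 69 70 72 70 73 69 74 75 70 69 66
 41 43 44 42 42 43 32 74 75]
275 [76 42 26 40 37 43 47 42 41 45 70 73 71 73 72 70 70 73 73 72 73 71 78 67
 37 41 45 45 44 43 29 23 68]
290 [21 16 19 40 37 43 43 40 41 40 36 40 64 71 73 68 71 71 71 72 72 51 42 40
 40 42 45 45 42 44 23 22 24]
305 [21 25 25 61 59 39 47 40 43 46 44 38 42 38 41 39 41 40 40 42 38 40 44 39
 45 43 40 47 42 62 27 27 29]
320 [ 27  30  60 141 132 144  74  45  43  42  44  44  49  46  46  44  44  43
  40  42  46  42  39  43  45  41  46  69  73  70  69  23  20]
335 [22 45 70 71 72 69 69 68 74 72 64 50 44 47 42 44 44 46 43 40 46 45 58 72
 75 72 72 70 70 72 69 70 24]
```

```bash
cat > fit.py <<'E'
from p import *
from scipy.optimize import minimize
def run(name,s,zb=3.4):
    im=cv2.imread(f'pics/{name}.png',0); k=imaging.calibration('wrist'); imaging.calibration=lambda n:k
    R=Ro.from_euler('xyz',s['tcp_rot']);th=np.linspace(0,2*np.pi,90)
    m=(cv2.GaussianBlur(im,(3,3),0)>53).astype(np.uint8); _,lab=cv2.connectedComponents(m); L=lab[268,283]; m=(lab==L); print('hole px',m.sum(),np.argwhere(m).min(0),np.argwhere(m).max(0))
    def model(p):
        T=Ro.from_euler('xy',p[3:5]) if len(p)>3 else Ro.identity(); a=None
        for h in(0,22):
            X=T.apply(np.c_[20*np.cos(th),20*np.sin(th),0*th+11-h])+[p[0],p[1],zb-11+p[2]]
            q=proj('w',s['eef_pos']+R.apply(X)); o=np.zeros((im.shape[0]*4,im.shape[1]*4),np.uint8); cv2.fillPoly(o,[np.round(q*4).astype(np.int32)],255); o=cv2.resize(o,(im.shape[1],im.shape[0]),interpolation=cv2.INTER_AREA)/255.
            a=o if a is None else a*o
        return a
    f=lambda p:np.abs(model(p)-m).sum()
    for x0 in([0,0,0],[0,0,0,0,0]):
        r=minimize(f,x0,method='Nelder-Mead',options=dict(initial_simplex=np.vstack([x0]+[np.array(x0)+np.eye(len(x0))[i]*(2 if i<3 else .1) for i in range(len(x0))]),maxiter=300)); print(r.x,r.fun)
if __name__=='__main__':
    run('w10',telemetry.sense())
E
timeout 300 python3 fit.py
```

```text
hole px 3015 [244 244] [296 318]
[ 2.652  0.034 -7.089] 86.58771241830065
[-0.757  0.022 -0.755 -0.003 -0.047] 67.0395847750865
```

```bash
python3 lv.py 488.1 -282.1 217 1.426 0; python3 - <<'E'
from h import *
np.set_printoptions(precision=1,suppress=True)
print(at_z('scene',(204.9,174.4),50))
E
```

```text
t 24.85 pos [ 504.444 -118.269   81.88 ] rpy [3.141 0.    1.425] q [-0.233  0.388  1.982 -0.     0.77  -0.087] open 0.731 gf 68.11389025388053 F [-0.164 -0.158 -3.301]
turn [ 0.001  0.    -0.002] shift [-0.823  0.039 -0.675]
[ 478.3 -281.2   50. ]
```

Emit:
{"api": "step_arm", "payload": {
  "moves": [
    [[0,0,0],[0,0,-0.2],0.2],
    [[0,0,0],[0,0,-0.45],0.2],
    [[0,0,0],[-0.05,0,-0.67],0.2],
    [[0,0,0],[-0.25,0.01,-0.675],0.2],
    [[0,0,0],[-0.45,0.02,-0.675],0.2],
    [[0,0,0],[-0.65,0.03,-0.675],0.2],
    [[0,0,0],[-0.78,0.038,-0.675],0.2],
    [[0,0,0],[-0.82,0.039,-0.675],0.2]
  ]
}}

```text
clock: 25.65
eef_pos: [487.7, -283.9, 216.3]
tcp_rot: [3.141, 0.001, 1.423]
contact_force: [0.5, 0.2, -3.7]
opening: 0.731
grasp_force: 69.8
```

Emit:
{"api": "step_arm", "payload": {
  "moves": [
    [[0,0,0],[0,0,0],0.2],
    [[0,0,0],[0,0,0],0.2],
    [[0,0,0],[0,0,0],0.2],
    [[0,0,0],[0,0,0],0.2],
    [[0,0,0],[0,0,0],0.2]
  ]
}}

```text
clock: 26.15
eef_pos: [488.7, -280.9, 217.3]
tcp_rot: [3.14, 0.0, 1.426]
contact_force: [-0.5, -0.4, -2.7]
opening: 0.736
grasp_force: 69.8
```

```bash
python3 lv.py 488.1 -282.1 200 1.426 0; python3 - <<'E'
from kin import *
from rig import telemetry,imaging
s=telemetry.sense();print(fk(s['qpos'],P)[0],s['eef_pos'])
from h import *
im=save('wrist','w11')
s=telemetry.sense();print(fk(s['qpos'],P)[0],s['eef_pos'])
print(imaging.recognise('wrist','flask')[:2])
f=s['eef_pos']
print(proj('wrist',[[488.1,-281.95,190],[488.1,-281.95,50]]))
hsv=cv2.cvtColor(im,cv2.COLOR_RGB2HSV)
m=(im[:,:,0].astype(int)-im[:,:,2]>25)
m[:,:230]=0;m[:,340:]=0
print(m.sum());p=np.argwhere(m)
for r in range(p[:,0].min(),p[:,0].max()+1,6):
    c=p[p[:,0]==r,1]
    if len(c): print(r,c.min(),c.max(),end='; ')
# stopper: dark centre within hole
g=im.mean(2)
for r in (236,244,250,256,262,268,274,280,286,292,298): print(r,g[r,240:326:3].astype(int))
E
```

```text
t 26.15 pos [ 488.67  -280.907  217.341] rpy [3.14  0.    1.426] q [-0.525  0.272  1.782  0.     1.087 -0.38 ] open 0.736 gf 69.77013583280495 F [-0.519 -0.398 -2.687]
turn [ 0.002  0.    -0.   ] shift [-0.006 -0.002  0.087]
[ 488.51398899 -280.93443239  217.39225828] [ 488.67009813 -280.90693422  217.34109586]
[ 488.48630973 -281.108544    217.40100471] [ 488.64252524 -281.08116431  217.34985243]
[{'extent': [244.6, 150.9, 79.6, 114.1], 'conf': 0.84}]
[[280.97013876 244.51470779]
 [280.94529027 190.45689703]]
3727
153 278 287; 159 261 303; 165 254 310; 171 249 315; 177 246 318; 183 244 320; 189 243 321; 195 243 321; 201 244 320; 207 246 319; 213 313 315; 249 260 260; 255 261 305; 236 [75 73 47 36 42 35 39 39 36 40 35 38 39 39 40 43 38 39 37 40 38 39 36 37
 40 37 39 38 41]
244 [36 39 38 37 37 39 39 40 34 39 38 35 37 37 30 32 33 36 33 38 36 42 42 38
 39 37 35 41 40]
250 [38 39 42 38 35 50 72 50 21 27 27 30 14 23 27 28 20 24 20 23 22 32 46 38
 41 39 39 41 37]
256 [ 38  39  39  96 184 202 199 151  48  23  22  20  26  26  25  22  18  21
  14  24  26  60  90  94  71  40  38  37  37]
262 [ 40  49 161 202 202 200 201 201 201 183 109  36  25  19  19  18  24  24
  68 157 197 202 202 196 200 196 118  42  37]
268 [ 34  74 196 198 199 203 205 204 195 200 201 200 200 200 196 203 202 198
 201 201 208 204 200 199 201 201 150  35  35]
274 [ 33  36 148 203 204 204 200 199 200 208 204 209 200 197 199 201 203 204
 203 204 195 198 201 199 201 197  87  30  41]
280 [ 35  36  40 139 198 198 203 202 199 210 211 209 206 199 199 202 197 206
 204 203 199 200 201 203 188  71  36  33  37]
286 [ 38  32  34  35  63 174 201 199 202 206 208 207 206 199 204 201 203 206
 203 201 197 197 190 102  38  38  33  39  35]
292 [ 36  37  31  39  37  37  32 100 165 189 199 198 203 203 207 198 201 200
 200 187 139  60  34  32  40  36  37  37  39]
298 [39 34 36 40 35 36 35 35 40 33 35 41 40 48 53 48 40 36 35 38 35 32 38 35
 35 42 36 37 39]
```

```bash
python3 lv.py 488.7 -280.1 198 1.426 0
```

```text
t 26.25 pos [ 488.572 -281.23   217.336] rpy [3.14  0.    1.425] q [-0.525  0.272  1.782  0.     1.087 -0.38 ] open 0.734 gf 69.7704296966549 F [-0.163  0.719 -3.466]
turn [ 0.002  0.001 -0.001] shift [ 0.006 -0.     0.097]
```

Emit:
{"api": "step_arm", "payload": {
  "moves": [
    [[0,0,0],[0.006,0,0.05],0.2],
    [[0,0,0],[0.006,0,0.097],0.2],
    [[0,0,0],[0.006,0,0.097],0.2],
    [[0,0,0],[0.006,0,0.097],0.2],
    [[0,0,0],[0.006,0,0.097],0.2],
    [[0,0,0],[0.006,0,0.097],0.2],
    [[0,0,0],[0.006,0,0.097],0.2]
  ]
}}

```text
clock: 26.95
eef_pos: [488.8, -280.6, 198.1]
tcp_rot: [3.14, 0.001, 1.425]
contact_force: [-0.2, 0.6, -2.7]
opening: 0.737
grasp_force: 69.7
```

```bash
cat > rel.py <<'E'
from p import *
s=telemetry.sense(); im=save('wrist',sys.argv[1]); k=imaging.calibration('wrist'); s2=telemetry.sense(); print(s['eef_pos'],s2['eef_pos'],s['contact_force'])
imaging.calibration=lambda n:k
g=cv2.GaussianBlur(im.mean(2),(3,3),0)
R=Ro.from_euler('xyz',s2['tcp_rot']);p=s2['eef_pos'];th=np.radians(np.arange(0,360,6))
# subpixel edges along hole bottom (dark ring / bright) and stopper edge, printed per column
from scipy.optimize import least_squares
c0=282
def edges(col,lo,hi):
    v=g[lo:hi,col]; d=np.diff(v); return lo+d.argmax()+.5, lo+d.argmin()+.5
st=[];ho=[]
for c in range(262,304,4):
    a,b=edges(c,246,310); st.append((c,a)); ho.append((c,b))
print('stop',st);print('hole',ho)
def fit(pts,r,z0,sgn):
    # circle in world-parallel tool plane at world height z0; return tool-frame offset (x,y)
    X=np.array([R.inv().apply(at_z('w',q,z0,k)-p)[:2] for q in pts])
    s=least_squares(lambda c:np.hypot(*(X-c).T)-r,[0,0],loss='soft_l1'); return s.x,np.abs(s.fun).mean()
print('stopper centre(tool xy)',fit(st,14.5,190,0))
for zb in(2,3.4,5): print('hole',zb,fit(ho,20,p[2]-zb,0))
E
python3 rel.py w12
```

```text
[ 488.79  -280.61   198.129] [ 488.76  -280.592  198.111] [-0.187  0.552 -2.659]
stop [(262, np.float64(272.5)), (266, np.float64(275.5)), (270, np.float64(279.5)), (274, np.float64(280.5)), (278, np.float64(281.5)), (282, np.float64(282.5)), (286, np.float64(281.5)), (290, np.float64(280.5)), (294, np.float64(279.5)), (298, np.float64(276.5)), (302, np.float64(274.5))]
hole [(262, np.float64(292.5)), (266, np.float64(293.5)), (270, np.float64(295.5)), (274, np.float64(296.5)), (278, np.float64(296.5)), (282, np.float64(296.5)), (286, np.float64(296.5)), (290, np.float64(295.5)), (294, np.float64(294.5)), (298, np.float64(293.5)), (302, np.float64(291.5))]
stopper centre(tool xy) (array([-0.86 ,  0.537]), np.float64(0.20521610518073416))
hole 2 (array([-1.169, -0.287]), np.float64(0.17581706239634282))
hole 3.4 (array([-2.108, -0.284]), np.float64(0.18440086915104945))
hole 5 (array([-3.181, -0.279]), np.float64(0.19436199113343183))
```

Emit:
{"api": "step_arm", "payload": {
  "moves": [
    [[0,0,0],[0.003,0.003,0],0.2],
    [[0,0,0],[0.003,0.0035,0.03],0.2],
    [[0,0,0],[0.003,0.0035,0.06],0.2],
    [[0,0,0],[0.003,0.0035,0.06],0.2]
  ]
}}

```text
clock: 27.4
eef_pos: [488.7, -279.6, 184.6]
tcp_rot: [-3.141, -0.0, 1.425]
contact_force: [-0.2, -0.1, -3.0]
opening: 0.736
grasp_force: 69.7
```

Emit:
{"api": "step_arm", "payload": {
  "moves": [
    [[0,0,0],[0,0,0.01],0.2],
    [[0,0,0],[0,0,0.02],0.2],
    [[0,0,0],[0,0,0.02],0.2]
  ]
}}

```text
clock: 27.7
eef_pos: [489.4, -280.1, 181.7]
tcp_rot: [3.14, 0.001, 1.425]
contact_force: [0.6, 0.2, -3.3]
opening: 0.738
grasp_force: 69.8
```

Emit:
{"api": "step_arm", "payload": {
  "moves": [
    [[0,0,0],[0,0,0.012],0.2],
    [[0,0,0],[0,0,0.025],0.2],
    [[0,0,0],[0,0,0.04],0.2],
    [[0,0,0],[0,0,0.04],0.2]
  ]
}}

```text
clock: 28.1
eef_pos: [489.2, -279.8, 173.3]
tcp_rot: [3.141, 0.0, 1.425]
contact_force: [-0.2, -0.9, -3.7]
opening: 0.73
grasp_force: 69.8
```

Emit:
{"api": "step_arm", "payload": {
  "moves": [
    [[0,0,0],[0,0,0.02],0.2],
    [[0,0,0],[0,0,0.05],0.2],
    [[0,0,0],[0,0,0.08],0.2],
    [[0,0,0],[0,0,0.1],0.2],
    [[0,0,0],[0,0,0.1],0.2],
    [[0,0,0],[0,0,0.1],0.2]
  ]
}}

```text
clock: 28.7
eef_pos: [489.4, -279.9, 153.7]
tcp_rot: [3.141, 0.0, 1.425]
contact_force: [-0.5, -0.0, -3.4]
opening: 0.739
grasp_force: 69.8
```

Emit:
{"api": "step_arm", "payload": {
  "moves": [
    [[0,0,0],[0,0,0.03],0.2],
    [[0,0,0],[0,0,0.06],0.2],
    [[0,0,0],[0,0,0.085],0.2],
    [[0,0,0],[0,0,0.085],0.2],
    [[0,0,0],[0,0,0.085],0.2]
  ]
}}

```text
clock: 29.2
eef_pos: [489.4, -280.0, 136.6]
tcp_rot: [3.141, 0.0, 1.425]
contact_force: [-0.0, -0.9, -2.6]
opening: 0.735
grasp_force: 69.7
```

Emit:
{"api": "step_arm", "payload": {
  "moves": [
    [[0,0,0],[0,0,0.008],0.2],
    [[0,0,0],[0,0,0.016],0.2],
    [[0,0,0],[0,0,0.016],0.2]
  ]
}}

```text
clock: 29.5
eef_pos: [489.7, -280.3, 133.8]
tcp_rot: [3.14, 0.001, 1.425]
contact_force: [-0.3, -0.6, -2.4]
opening: 0.737
grasp_force: 69.9
```

Emit:
{"api": "step_arm", "payload": {
  "moves": [
    [[0,0,0],[0,0,0.006],0.2],
    [[0,0,0],[0,0,0.01],0.2],
    [[0,0,0],[0,0,0.01],0.2]
  ]
}}

```text
clock: 29.8
eef_pos: [489.9, -280.7, 132.4]
tcp_rot: [3.139, 0.002, 1.425]
contact_force: [-2.3, -3.4, 5.0]
opening: 0.734
grasp_force: 71.0
```

Emit:
{"api": "step_arm", "payload": {
  "moves": [
    [[0,0,0],[0,0,0.005],0.2],
    [[0,0,0],[0,0,0.005],0.2]
  ]
}}

```text
clock: 30.0
eef_pos: [490.0, -281.0, 131.8]
tcp_rot: [3.139, 0.002, 1.425]
contact_force: [-3.3, -3.3, 8.7]
opening: 0.732
grasp_force: 71.3
```

Emit:
{"api": "step_arm", "payload": {
  "moves": [
    [[0,0,0],[0,0,-0.005],0.2],
    [[0,0,0],[0,0,-0.005],0.6],
    [[0,0,0],[0,0,-0.005],0.9],
    [[0,0,0],[0,0,-0.005],1],
    [[0,0,0],[0,0,-0.005],1],
    [[0,0,0],[0,0,-0.005],1]
  ]
}}

```text
clock: 30.6
eef_pos: [489.5, -279.9, 131.5]
tcp_rot: [3.14, 0.0, 1.425]
contact_force: [0.4, 0.1, 0.2]
opening: 0.999
grasp_force: 0.0
```

Emit:
{"api": "step_arm", "payload": {
  "moves": [
    [[0,0,0],[0,0,-0.1],1],
    [[0,0,0],[0,0,-0.3],1],
    [[0,0,0],[0,0,-0.55],1],
    [[0,0,0],[0,0,-0.8],1],
    [[0,0,0],[0,0,-0.8],1],
    [[0,0,0],[0,0,-0.8],1],
    [[0,0,0],[0,0,-0.8],1]
  ]
}}

```text
clock: 31.3
eef_pos: [488.6, -279.5, 290.3]
tcp_rot: [-3.141, -0.0, 1.425]
contact_force: [0.2, 0.5, -0.4]
opening: 0.997
grasp_force: 0.0
```

```bash
python3 - <<'E'
from p import *
s=telemetry.sense();print(s['eef_pos'],s['contact_force'],s['opening'])
im=save('wrist','w13')
for n in('ring_broad','flask','mark_goal'):
    print(n,[(np.round(m['extent']),round(m['conf'],2)) for m in imaging.recognise('wrist',n)[:2]],[(np.round(m['xy'],1),round(m['conf'],2)) for m in imaging.mark_of('wrist',n)[:2]])
f=np.array([488.7,-280.3]);th=np.linspace(0,2*np.pi,90)
for nm,r,h in(('foot',42,50),('goal',48,50),('ring bottom',33,128),('ring top',33,150),('hole top',20,150),('rim',18.5,181),('stopper',14.5,190)):
    q=proj('wrist',np.c_[f[0]+r*np.cos(th),f[1]+r*np.sin(th),0*th+h]);print(nm,q.min(0),q.max(0),(q.min(0)+q.max(0))/2)
g=im.mean(2).astype(int); 
am=(im[:,:,0].astype(int)-im[:,:,2]>25); a=np.argwhere(am[:,200:370])+[0,200]
for r in range(a[:,0].min(),a[:,0].max()+1,6):
    c=a[a[:,0]==r,1]
    if len(c): print(r,c.min(),c.max(),end='; ')
print(); print('col282',list(zip(range(130,300,3),g[130:300:3,281])))
for r in(205,215,225): print(r,list(zip(range(215,350,4),g[r,215:350:4])))
E
```

```text
[ 488.592 -279.469  290.32 ] [ 0.196  0.496 -0.401] 0.9966798540084896
ring_broad [(array([252., 163.,  67.,  67.]), 0.95)] [(array([282.3, 195.1]), 0.72)]
flask [(array([249., 146.,  69.,  83.]), 0.7)] [(array([279.5, 178.4]), 0.75)]
mark_goal [(array([246., 141.,  74.,  49.]), 0.62)] []
foot [248.712 143.673] [313.689 207.825] [281.201 175.749]
goal [244.065 138.764] [318.33  212.104] [281.197 175.434]
ring bottom [249.627 159.627] [312.73  221.024] [281.179 190.326]
ring top [247.365 162.896] [314.972 228.319] [281.169 195.608]
hole top [260.693 176.487] [301.657 216.11 ] [281.175 196.299]
rim [260.098 185.186] [302.224 225.556] [281.161 205.371]
stopper [264.096 192.252] [298.218 224.847] [281.157 208.549]
148 276 286; 154 264 301; 160 258 307; 166 254 310; 172 252 313; 178 251 313; 184 270 297; 190 266 300; 196 265 300; 202 263 302; 208 262 303; 214 263 302; 220 266 299; 226 276 276; 
col282 [(130, np.int64(111)), (133, np.int64(108)), (136, np.int64(105)), (139, np.int64(93)), (142, np.int64(46)), (145, np.int64(50)), (148, np.int64(43)), (151, np.int64(38)), (154, np.int64(39)
[... 2510 characters left out ...]
219, np.int64(102)), (223, np.int64(110)), (227, np.int64(103)), (231, np.int64(95)), (235, np.int64(72)), (239, np.int64(65)), (243, np.int64(53)), (247, np.int64(51)), (251, np.int64(54)), (255, np.int64(53)), (259, np.int64(54)), (263, np.int64(52)), (267, np.int64(46)), (271, np.int64(38)), (275, np.int64(21)), (279, np.int64(17)), (283, np.int64(25)), (287, np.int64(21)), (291, np.int64(32)), (295, np.int64(40)), (299, np.int64(53)), (303, np.int64(61)), (307, np.int64(64)), (311, np.int64(63)), (315, np.int64(69)), (319, np.int64(66)), (323, np.int64(70)), (327, np.int64(140)), (331, np.int64(140)), (335, np.int64(142)), (339, np.int64(142)), (343, np.int64(145)), (347, np.int64(145))]
```

```bash
python3 -c "
from rig import r
print(r.sign_off())"
```

```text
the job is handed in; nothing more can be done
None
```

I handed the job in at about 31 s: the flask is centred on the goal circle by my measurements (within about 2 mm), and the broad ring is released on its shoulder with the arm clear. The sign-off returned no verdict, and I checked the final placing by numbers, not a picture.

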